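# Put up the two arms of the drying rack

### The job

Put up both rack arms: hook each bracket's claws into the slotted post that its claw spacing fits (the deep bracket on the tall post, the shallow one on the low post) and press it down until it sits fully home, level, with the sprung catch out over its back plate. Leave the bottles, tape and brush standing where they are.

Things in the scene. Friction and masses are not known exactly. Their poses are not given: they have to be found in the camera images.
- deep_bracket_grip (a point): deep bracket, a plain dark steel rack arm 150 mm long, standing on its flat 40 x 4 mm bottom flange, the way up it is used; point at the centre of its upright web, 26 mm above its underside. Web 10 mm thick, top edge 44 mm above the underside (four teeth 8 mm higher): pinch it from above, fingers either side. +x: along the arm to the claw end; z up. Mass 0.15 to 0.34 kg
- deep_bracket_heel (a point): on the deep bracket: middle of the lower edge of the rear (+x) face of its back plate, 75 mm along +x from the web centre, at underside height; same axes. The back plate is 4 mm thick, 34 mm wide, 96 mm tall from the underside. Comes to the tall post's seat point, axes parallel, when locked
- deep_bracket_claw (a point): on the deep bracket: underside of the upper claw's neck, where it leaves the back plate's rear face, 70 mm above the underside. Two claws, one above the other, 54 mm apart (lower neck 16 mm above the underside). Each: neck 6 mm wide and high, tip turned down, ending 12 mm below the neck's underside; they reach 11.5 mm behind the plate
- tall_post_seat (a point): on the tall post's front face, centre line, 90 mm above the table. The post is a fixed grey steel channel 56 mm wide, 32 mm deep, 214 mm tall, on a foot plate 110 mm wide and 8 mm high that reaches 15 mm in front of the face. +x points into the post, away from the robot side; z up. Its two slots fit only the deep bracket
- tall_post_slot (a point): middle of the bottom edge of the tall post's upper slot, 70 mm above the seat point; the other slot is 54 mm lower. Slots are 24 mm high, 14 mm wide above, narrowing to 9 mm at the bottom, in a face 4 mm thick. Held square and 12 to 18 mm above its locked height the bracket enters along +x until plate meets face; pressed down 15 mm, its necks rest on the slot bottoms
- tall_post_catch (a joint): sprung catch of the tall post: bright rounded nose 16 mm wide, 10 mm high, 6 mm out of the face, 102 mm above the seat point. Metres: 0 = out, grows as pushed in along the post's +x (to 0.009; 2 N at first, 4 N at 6 mm). The back plate pushes it in as the claws enter; it springs out over the plate's top edge when the bracket is fully down: the lock
- shallow_bracket_grip (a point): shallow bracket, a plain dark steel rack arm 150 mm long, standing on its flat 40 x 4 mm bottom flange, the way up it is used; point at the centre of its upright web, 26 mm above its underside. Web 10 mm thick, top edge 44 mm above the underside (four teeth 8 mm higher): pinch it from above, fingers either side. +x: along the arm to the claw end; z up. Mass 0.15 to 0.34 kg
- shallow_bracket_heel (a point): on the shallow bracket: middle of the lower edge of the rear (+x) face of its back plate, 75 mm along +x from the web centre, at underside height; same axes. The back plate is 4 mm thick, 34 mm wide, 78 mm tall from the underside. Comes to the low post's seat point, axes parallel, when locked
- shallow_bracket_claw (a point): on the shallow bracket: underside of the upper claw's neck, where it leaves the back plate's rear face, 52 mm above the underside. Two claws, one above the other, 36 mm apart (lower neck 16 mm above the underside). Each: neck 6 mm wide and high, tip turned down, ending 12 mm below the neck's underside; they reach 11.5 mm behind the plate
- low_post_seat (a point): on the low post's front face, centre line, 90 mm above the table. The post is a fixed grey steel channel 56 mm wide, 32 mm deep, 196 mm tall, on a foot plate 110 mm wide and 8 mm high that reaches 15 mm in front of the face. +x points into the post, away from the robot side; z up. Its two slots fit only the shallow bracket
- low_post_slot (a point): middle of the bottom edge of the low post's upper slot, 52 mm above the seat point; the other slot is 36 mm lower. Slots are 24 mm high, 14 mm wide above, narrowing to 9 mm at the bottom, in a face 4 mm thick. Held square and 12 to 18 mm above its locked height the bracket enters along +x until plate meets face; pressed down 15 mm, its necks rest on the slot bottoms
- low_post_catch (a joint): sprung catch of the low post: bright rounded nose 16 mm wide, 10 mm high, 6 mm out of the face, 84 mm above the seat point. Metres: 0 = out, grows as pushed in along the post's +x (to 0.009; 2 N at first, 4 N at 6 mm). The back plate pushes it in as the claws enter; it springs out over the plate's top edge when the bracket is fully down: the lock
- front_bottle_mid (a point): squeeze bottle, 66 mm diameter, 225 mm tall with its nozzle; at its middle, 112 mm above its foot; stands loose, bystander between the brackets
- middle_bottle_mid (a point): squeeze bottle, 66 mm diameter, 225 mm tall with its nozzle; at its middle, 112 mm above its foot; stands loose, bystander between the two posts, nearer the robot
- left_bottle_mid (a point): squeeze bottle, 66 mm diameter, 225 mm tall with its nozzle; at its middle, 112 mm above its foot; stands loose, bystander left of the work
- right_bottle_mid (a point): squeeze bottle, 66 mm diameter, 225 mm tall with its nozzle; at its middle, 112 mm above its foot; stands loose, bystander right of the work
- tape_roll_mid (a point): roll of masking tape lying flat, 100 mm diameter, 25 mm high, at half height; bystander in front of one of the posts
- scrub_brush_mid (a point): nail brush, 86 x 30 mm, 55 mm tall, at half height; bystander in front of the other post
There are look-alikes about, which are no part of the job. What is shaped like the part that bears shallow_bracket_grip but orange is not meant.

How it is judged:
By the outcome, as a careful person would: the job done as asked, in the order asked, and still so for the second after the job is handed in, with the robot touching nothing.
It also fails if it takes over 61 s, if anything falls off the work surface, if the arm or the gripper's body presses on something with over 40 N, if the wrist force passes 120 N, or if a joint passes its speed limit or range.

### The arm

A 7-joint arm with a two-finger parallel gripper is mounted at the origin on a cart in front of the work surface, level with it; the furniture and walls round the work are solid. World frame = base frame: x ahead of the robot, y to its left, z up, the work surface at z = 0. Lengths are in m, angles in rad, forces in N, time in s.
With the tool pointing down it reaches from about 0.35 to 0.9 m from the base axis. Payload 8.1 kg.
Tool frame: the origin (TCP) lies where the fingers leave the gripper's body, on its centre line; the fingertips stand 73 mm ahead of it and the grasp point (between the pads) lies 54 mm ahead of it; x points along the fingers, y is the direction in which the jaws open and shut, and the axes are right-handed (so a half turn about x gives the same grasp; the last joint's range is limited). The gripper opens to 85 mm and grips with 20 to 120 N. Pads are 22 mm wide; open, the fingers measure 114 mm over their backs; the gripper's body (76 mm by 85 mm) begins 54 mm behind the grasp point. The pads swing forward as they close: fully open they stand 13 mm farther back than shut.
Start: joints at [1.009, 0.434, 0.025, 1.573, -0.012, 1.134, -0.075], TCP at [0.277, -0.56, 0.304] pointing down, gripper open.
Joint ranges: [-2.62, 2.62], [-0.44, 2.09], [-1.27, 1.32], [0.08, 2.57], [-1.32, 4.46], [0.12, 2], [-2.74, 2.74]. Speed limits (rad/s): [2.22, 2.22, 3.01, 3.01, 3.14, 3.14, 3.14].

### API

Orientations are given as a unit quaternion [w, x, y, z].
In Python, from station import readout, eyes, job, models gives the robot as it stands.
- The arm moves only by the shell command python3 -m crank 'ROWS' [FORCE]. ROWS is JSON, a list of rows, each a list of 3 entries, a list of its own where there are three numbers: the opening, from 0 (shut) to 1 (fully open), then the shift along the tool's x, y, z in m, then the turn, a rotation vector about the tool's x, y, z in degrees. A call has 1 to 20 rows; each row is the pose to reach, as a shift and turn from the pose commanded when the call began, along the tool's axes at that moment; what a row does not reach only later rows make up. A row lasts 1/8 s, in which the tool goes at most 62.5 mm and 10.7 degrees, less where a joint would pass 70% of its speed; a pose out of reach is approached as far as the arm can. A call with a gripper value outside its range is refused whole. The fingers move at their own pace and stop on an object; FORCE is the grip in N (left out, the last holds). Time passes only in rows, so rows that repeat a pose let the fingers close. It gives the time, the measured TCP pose, the force and the opening at its end, in the units of the state.
- readout.observe(): the state, without advancing time (a new reading comes with each control period).
- eyes.grab_frame(name): name is "side" or "top"; returns a dict with "color" (400x640x3 uint8, blue, green, red), "depth" (400x640 float32, m along the optical axis (not along the pixel's ray), 0 where there is no reading), "vfov" (degrees; the focal length in pixels is half the picture's height over the tangent of half this angle, whatever the lens; pixels are square), "cx", "cy" (the principal point, pixels), "extrinsics" (4x4, takes a point from camera to world coordinates). Camera axes: x right, y down, z forward; pixel columns grow to the right and rows downward; lengths in m; the calibration is good to about 2 mm. A picture is of the moment at which its call begins.
- job.job_done(): hands the job in, once; it reports no verdict.
Trained networks look in the newest picture that a camera, given by its name, has taken for a name from the list of things; names that differ only in an ending like _2 or _b are one class to them, and where a whole thing is asked for, a point or a joint stands for the part that bears it (a point fixed in the world has none). Each returns a list of dicts, best first, with "conf" (0 to 1); they miss things now and then, are a little off and sometimes report something else, mostly with a low value. They report only what shows in the picture. A call takes as long as a camera call. They do not tell look-alikes from the thing itself.
- models.silhouettes(camera, target): "region" (400x640 bool, what is visible of it) and "extent" ([left, top, width, height] in pixels, round what is visible of it).
- models.mark_of(camera, target): "uv" ([column, row] in pixels: a listed point, or the origin of a listed thing).
The state is a dict: "time_s": time; "joint_pos": joint angles; "qvel": joint speeds; "tau": joint torques, N m; "eef_pos": TCP position; "tcp_rot": TCP orientation; "force": force on the tool from outside, world axes, zero at the start; "wrist_torque": the same for the moment, N m; "width": opening from 0.0 (shut) to 1.0 (fully open).
Only numpy, scipy, OpenCV 4.12 (cv2) and the standard library are available. Lean on these libraries where they do the work, as an engineer would, in place of code of your own. Each camera call takes 0.05 s, during which the arm holds its last target.

## Working session

There is one attempt and no reset: what is moved stays moved. The work goes in short steps, Python scripts to look and compute and a shell command to move; the robot and the scene stay as the last step left them, time stands still between calls to the robot, and variables do not carry over. Pictures are saved under pics/ and viewed, and the job is handed in when it is done.

```bash
ls; mkdir -p pics; python3 - <<'E'
from station import readout, eyes, job, models
import cv2
for n in ["side","top"]:
    f=eyes.grab_frame(n); cv2.imwrite(f"pics/{n}0.png",f["color"]); print(n,f["vfov"],f["cx"],f["cy"],f["extrinsics"].round(3).tolist())
s=readout.observe()
print({k:s[k] for k in s})
E
```

```text
pics
side 56.55572239718925 321.275766515943 196.1482882288507 [[0.999, 0.029, -0.023, 0.602], [0.032, -0.37, 0.929, -1.02], [0.018, -0.929, -0.37, 0.561], [0.0, 0.0, 0.0, 1.0]]
top 45.745451570379906 311.85059073704275 194.62163698169047 [[0.01, -0.983, 0.184, 0.353], [-1.0, -0.012, -0.011, 0.007], [0.013, -0.184, -0.983, 1.316], [0.0, 0.0, 0.0, 1.0]]
{'time_s': 0.1, 'joint_pos': array([ 1.00941479,  0.4351829 ,  0.02498015,  1.57398726, -0.01157526,
        1.13398289, -0.07510738]), 'qvel': array([ 0.00053184, -0.00139846,  0.00066737, -0.00303495,  0.00174033,
        0.00150768,  0.00087103]), 'tau': array([ 2.82053355e-03, -6.71754026e+01,  1.02857128e+00, -3.16898453e+01,
        1.58976763e-02,  7.32912566e-03, -1.07198437e-04]), 'eef_pos': array([ 0.27658964, -0.56009273,  0.30319335]), 'tcp_rot': array([-0.16028798, -0.68842339, -0.16123228,  0.68875624]), 'force': array([-0.272724  , -0.38920813, -0.03394031]), 'wrist_torque': array([ 0.02535537, -0.00827596, -0.01631452]), 'width': 1.0011540935435521}
```

View pics/side0.png

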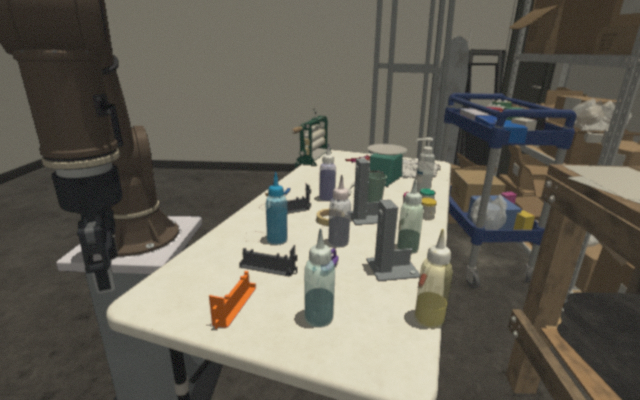

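View pics/top0.png

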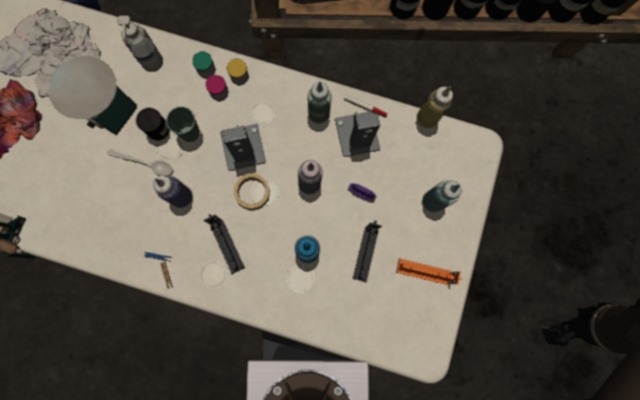

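```bash
cat > h.py <<'E'
from station import readout, eyes, job, models
import cv2, numpy as np
from scipy.spatial.transform import Rotation as R
def fr(n):
    f=eyes.grab_frame(n); f["f"]=200/np.tan(np.radians(f["vfov"]/2)); return f
def pts(f):
    v,u=np.mgrid[0:400,0:640]; d=f["depth"]
    P=np.stack([(u-f["cx"])/f["f"]*d,(v-f["cy"])/f["f"]*d,d],-1)
    E=f["extrinsics"]; W=P@E[:3,:3].T+E[:3,3]; W[d<=0]=np.nan; return W
def onplane(f,uv,z):
    E=f["extrinsics"]; r=E[:3,:3]@np.array([(uv[0]-f["cx"])/f["f"],(uv[1]-f["cy"])/f["f"],1]); o=E[:3,3]
    return o+r*(z-o[2])/r[2]
def proj(f,p):
    E=f["extrinsics"]; c=E[:3,:3].T@(np.asarray(p)-E[:3,3]); return np.array([f["cx"]+f["f"]*c[0]/c[2],f["cy"]+f["f"]*c[1]/c[2]])
def crop(f,x0,y0,w,h,s,name):
    cv2.imwrite(name,cv2.resize(f["color"][y0:y0+h,x0:x0+w],None,fx=s,fy=s,interpolation=cv2.INTER_CUBIC))
def tcpR(s=None):
    s=s or readout.observe(); q=s["tcp_rot"]; return R.from_quat([q[1],q[2],q[3],q[0]]),s["eef_pos"]
E
python3 - <<'E'
from h import *
Z={"deep_bracket_grip":.026,"shallow_bracket_grip":.026,"deep_bracket_heel":0,"shallow_bracket_heel":0,"deep_bracket_claw":.07,"shallow_bracket_claw":.052,"tall_post_seat":.09,"low_post_seat":.09,"tall_post_slot":.16,"low_post_slot":.142,"tall_post_catch":.192,"low_post_catch":.174,"front_bottle_mid":.112,"tape_roll_mid":.0125,"scrub_brush_mid":.027}
for n in ["side","top"]:
    f=fr(n); W=pts(f)
    if n=="side": crop(f,230,150,220,180,3.4,"pics/s1.png")
    else: crop(f,180,80,300,220,2.6,"pics/t1.png")
    for k,z in Z.items():
        for m in models.mark_of(n,k)[:4]:
            if m["conf"]<.15: continue
            uv=m["uv"]; print(n,k,round(m["conf"],2),np.round(uv,1),onplane(f,uv,z).round(4)[:2], W[int(uv[1]),int(uv[0])].round(3))
E
```

```text
side deep_bracket_grip 0.66 [287.6 205.2] [0.4493 0.2227] [0.474 0.003 0.121]
side shallow_bracket_grip 0.92 [233.2 298.3] [ 0.3881 -0.3243] [nan nan nan]
side shallow_bracket_grip 0.82 [268.9 257.8] [ 0.4406 -0.1443] [ 0.442 -0.166  0.042]
side deep_bracket_heel 0.81 [305.9 209. ] [0.5141 0.2522] [0.512 0.238 0.006]
side deep_bracket_heel 0.35 [339.  209.8] [0.638  0.2539] [ 0.63  -0.028  0.127]
side shallow_bracket_heel 0.88 [292.3 272. ] [ 0.5071 -0.17  ] [ 0.508 -0.187  0.011]
side shallow_bracket_heel 0.71 [215.9 325.2] [ 0.3639 -0.3843] [ 0.368 -0.401  0.015]
side deep_bracket_claw 0.84 [306.1 187.9] [0.512  0.2904] [0.513 0.269 0.082]
side shallow_bracket_claw 0.86 [217.8 306.6] [ 0.3734 -0.3874] [nan nan nan]
side shallow_bracket_claw 0.55 [288.9 256.6] [ 0.4995 -0.1777] [ 0.486 -0.091  0.001]
side tall_post_seat 0.82 [359.6 191.9] [0.7071 0.2119] [0.7   0.151 0.116]
side low_post_seat 0.91 [382.1 238.1] [ 0.7455 -0.1305] [ 0.74  -0.165  0.109]
side tall_post_slot 0.76 [354.5 175.4] [0.6841 0.1846] [0.715 0.67  0.   ]
side tall_post_slot 0.39 [353.3 193.5] [0.6718 0.0138] [ 0.699  0.436 -0.001]
side low_post_slot 0.88 [381.3 222.1] [ 0.7381 -0.1402] [ 0.737 -0.141  0.143]Traceback (most recent call last):
  File "<stdin>", line 8, in <module>
ValueError: it knows: deep_bracket_claw, deep_bracket_grip, deep_bracket_heel, front_bottle_mid, left_bottle_mid, low_post_seat, low_post_slot, middle_bottle_mid, right_bottle_mid, scrub_brush_mid, shallow_bracke
```

```bash
python3 -m crank --help 2>&1 | head -5; ls pics
```

```text
invalid input: not JSON, or not a number
s1.png
side0.png
top0.png
```

```bash
python3 - <<'E'
from h import *
Z={"deep_bracket_grip":.026,"shallow_bracket_grip":.026,"deep_bracket_heel":0,"shallow_bracket_heel":0,"deep_bracket_claw":.07,"shallow_bracket_claw":.052,"tall_post_seat":.09,"low_post_seat":.09,"tall_post_slot":.16,"low_post_slot":.142,"front_bottle_mid":.112,"tape_roll_mid":.0125,"scrub_brush_mid":.027}
for n in ["top"]:
    f=fr(n); W=pts(f)
    crop(f,180,80,300,220,2.6,"pics/t1.png")
    for k,z in Z.items():
        for m in models.mark_of(n,k)[:4]:
            if m["conf"]<.15: continue
            uv=m["uv"]; print(n,k,round(m["conf"],2),np.round(uv,1),onplane(f,uv,z).round(4)[:2], W[int(uv[1]),int(uv[0])].round(3))
    for k in ["left_bottle_mid","middle_bottle_mid","tape_roll_mid","scrub_brush_mid"]:
        for m in models.silhouettes(n,k): 
            w=W[m["region"]]; print(k,round(m["conf"],2),m["extent"],np.nanmedian(w,0).round(3),np.nanmax(w[:,2]).round(3))
E
```

```text
top deep_bracket_grip 0.8 [226.1 244.4] [0.4547 0.2237] [0.455 0.223 0.034]
top shallow_bracket_grip 0.66 [366.1 252.8] [ 0.4362 -0.1558] [ 0.437 -0.153  0.05 ]
top shallow_bracket_grip 0.66 [424.6 271.3] [ 0.3884 -0.3132] [ 0.389 -0.308  0.04 ]
top deep_bracket_heel 0.75 [217.1 221.4] [0.5204 0.2558] [0.52  0.254 0.011]
top deep_bracket_heel 0.17 [167.5 187.2] [0.6158 0.3999] [0.581 0.348 0.178]
top shallow_bracket_heel 0.73 [369.5 229.4] [ 0.503  -0.1693] [ 0.503 -0.167  0.009]
top shallow_bracket_heel 0.7 [250.8 189.6] [0.6119 0.1651] [0.613 0.167 0.003]
top shallow_bracket_heel 0.67 [449.5 279.6] [ 0.3673 -0.3874] [ 0.369 -0.382  0.013]
top deep_bracket_claw 0.57 [212.2 216.4] [0.5246 0.2562] [0.522 0.252 0.095]
top shallow_bracket_claw 0.65 [374.1 223.6] [ 0.5128 -0.1749] [ 0.511 -0.171  0.079]
top shallow_bracket_claw 0.64 [456.1 278. ] [ 0.3711 -0.3894] [ 0.371 -0.383  0.07 ]
top tall_post_seat 0.63 [241.4 150. ] [0.7017 0.1831] [0.725 0.196 0.008]
top low_post_seat 0.57 [363.7 139.6] [ 0.7353 -0.1446] [ 0.736 -0.142  0.094]
top tall_post_slot 0.92 [237.4 144.5] [0.6961 0.1837] [0.688 0.18  0.191]
top low_post_slot 0.77 [366.4 131.2] [ 0.7418 -0.1454] [ 0.731 -0.14   0.177]
top front_bottle_mid 0.73 [375.7 223.3] [ 0.506  -0.1704] [ 0.514 -0.176  0.059]
top front_bottle_mid 0.71 [308.2 246.6] [0.4447 0.0017] [0.439 0.003 0.203]
top tape_roll_mid 0.75 [254.1 188.9] [0.6116 0.1545] [0.616 0.156 0.001]
top scrub_brush_mid 0.61 [362.7 192. ] [ 0.6038 -0.1481] [ 0.603 -0.146  0.029]
left_bottle_mid 0.83 [153.1, 172.9, 38.8, 34.0] [0.578 0.346 0.139] 0.226
tape_roll_mid 0.8 [234.1, 172.3, 36.0, 36.8] [0.611 0.158 0.023] 0.031
tape_roll_mid 0.25 [203.1, 212.3, 41.7, 61.0] [0.462 0.229 0.008] 0.099
scrub_brush_mid 0.71 [346.9, 182.3, 27.7, 19.5] [ 0.605 -0.146  0.024] 0.059
scrub_brush_mid 0.37 [205.2, 212.8, 37.1, 59.9] [0.46  0.229 0.007] 0.099
```

View pics/s1.png

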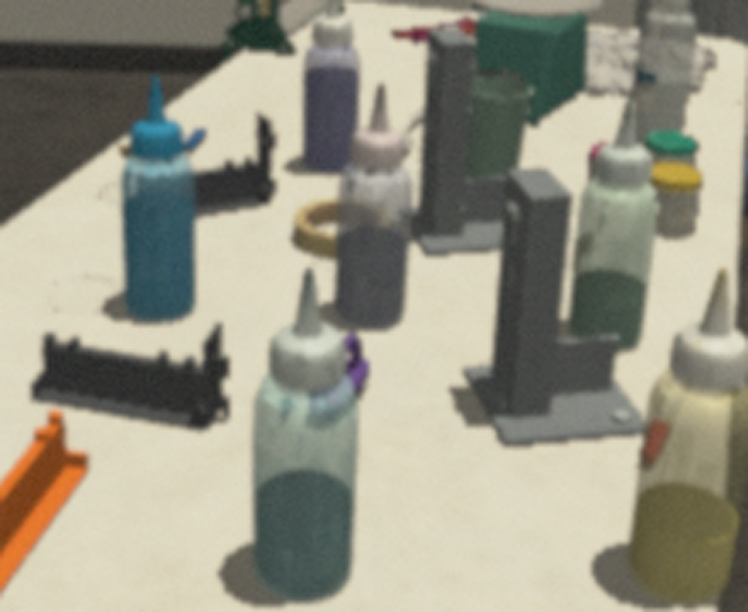

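```bash
sleep 1
```

```text
(no output)
```

View pics/t1.png

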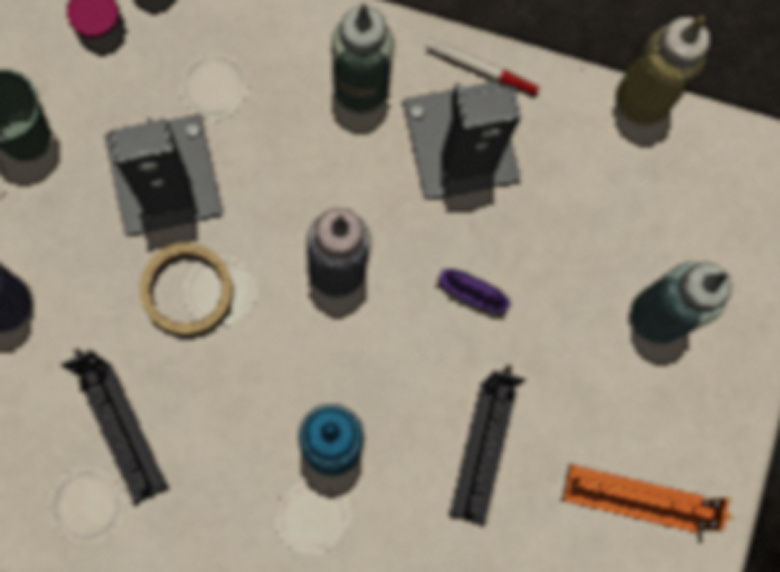

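```bash
python3 - <<'E'
from h import *
ft=fr("top"); fs=fr("side"); 
print(readout.observe()["time_s"])
np.savez("fr0.npz",wt=pts(ft),ws=pts(fs))
Wt=pts(ft).reshape(-1,3); Ws=pts(fs).reshape(-1,3)
print("table z", np.nanmedian(Wt[(abs(Wt[:,0]-.5)<.05)&(abs(Wt[:,1]-.1)<.05)],0), )
def near(W,c,r): return W[(np.hypot(W[:,0]-c[0],W[:,1]-c[1])<r)]
for nm,c in [("deep",(.4547,.2237)),("shal",(.4362,-.1558))]:
    for n,W in [("t",Wt),("s",Ws)]:
        P=near(W,c,.1); print(nm,n,"maxz",np.nanpercentile(P[:,2],[99,99.8,100]).round(3))
        Q=P[(P[:,2]>.03)&(P[:,2]<.056)][:,:2]
        if len(Q)<10: continue
        m=np.median(Q,0); u,s,v=np.linalg.svd(Q-Q.mean(0)); d=v[0]*np.sign(v[0][0]); t=(Q-Q.mean(0))@d
        n_=np.array([-d[1],d[0]]); 
        print(len(Q),"mean",Q.mean(0).round(4),"yaw",np.degrees(np.arctan2(d[1],d[0])).round(2),"ext",t.min().round(3),t.max().round(3),"latpct",np.percentile((Q-Q.mean(0))@n_,[5,95]).round(4))
for nm,c,h in [("tall",(.715,.185),.214),("low",(.755,-.14),.196)]:
    for n,W in [("t",Wt),("s",Ws)]:
        P=near(W,c,.06)
        top=P[abs(P[:,2]-h)<.008]; print(nm,n,"top",len(top),np.median(top,0).round(4) if len(top) else "")
        F=P[(P[:,2]>.03)&(P[:,2]<h-.015)]
        # front face: robust line by RANSAC over yaw grid
        if len(F)<30: continue
        best=None
        for a in np.radians(np.arange(-20,35,.5)):
            nx=np.array([np.cos(a),np.sin(a)]); p=F[:,:2]@nx
            for q in np.percentile(p,np.arange(2,98,2)):
                k=(abs(p-q)<.003).sum()
                if best is None or k>best[0]: best=(k,a,q)
        k,a,q=best
        nx=np.array([np.cos(a),np.sin(a)]); I=abs(F[:,:2]@nx-q)<.005
        G=F[I]; A=np.c_[G[:,1],np.ones(len(G))]; co=np.linalg.lstsq(A,G[:,0],rcond=None)[0]
        l=G[:,:2]@np.array([-nx[1],nx[0]])
        print(nm,n,len(F),k,"yaw",np.degrees(a),"lsq yaw",np.degrees(np.arctan(-co[0])).round(2),"off",q.round(4),"lat",np.percentile(l,[1,5,50,95,99]).round(4), G.mean(0).round(3))
E
```

```text
1.65
table z [ 0.49904351  0.10019437 -0.00072958]
deep t maxz [0.076 0.096 0.102]
252 mean [0.4589 0.229 ] yaw 26.55 ext -0.076 0.068 latpct [-0.0046  0.0056]
deep s maxz [0.092 0.096 0.097]
122 mean [0.4891 0.2381] yaw 25.58 ext -0.048 0.036 latpct [-0.0081  0.0065]
shal t maxz [0.058 0.077 0.08 ]
252 mean [ 0.4396 -0.1602] yaw -11.19 ext -0.073 0.079 latpct [-0.0072  0.0109]
shal s maxz [0.071 0.078 0.082]
394 mean [ 0.4465 -0.1643] yaw -14.4 ext -0.08 0.077 latpct [-0.0046  0.0077]
tall t top 316 [0.7064 0.1865 0.2133]
tall t 439 392 yaw 13.5 lsq yaw 13.71 off 0.7161 lat [-0.0119 -0.0097  0.0157  0.0411  0.0433] [0.693 0.182 0.12 ]
tall s top 79 [0.708  0.1721 0.2137]
tall s 734 281 yaw 16.5 lsq yaw 16.6 off 0.7163 lat [-0.0555 -0.0538 -0.0379 -0.0009  0.0032] [0.696 0.172 0.115]
low t top 298 [ 0.7502 -0.1404  0.195 ]
low t 429 322 yaw 9.0 lsq yaw 11.06 off 0.7046 lat [-0.2857 -0.2829 -0.2551 -0.2301 -0.2294] [ 0.736 -0.142  0.109]
low s top 165 [ 0.7496 -0.1527  0.1961]
low s 1121 469 yaw 15.5 lsq yaw 14.89 off 0.6705 lat [-0.3683 -0.3675 -0.3497 -0.3142 -0.3111] [ 0.739 -0.155  0.106]
```

```bash
python3 - <<'E'
from h import *
d=np.load("fr0.npz")
Wt=d["wt"].reshape(-1,3); Ws=d["ws"].reshape(-1,3)
from scipy.optimize import minimize
def near(W,c,r): return W[(np.hypot(W[:,0]-c[0],W[:,1]-c[1])<r)]
for nm,c,h in [("tall",(.712,.187),.214),("low",(.755,-.143),.196)]:
    P=near(Wt,c,.09)
    for lab,z0,z1 in [("top",h-.008,h+.02),("foot",.0045,.012)]:
        Q=P[(P[:,2]>z0)&(P[:,2]<z1)][:,:2].astype(np.float32)
        r=cv2.minAreaRect(Q*1000); print(nm,lab,len(Q),r)
    F=P[(P[:,2]>.02)&(P[:,2]<h-.012)]
    # several ransac-band plane fits incl. tilt
    for band in (.003,.005,.008):
        best=(0,)
        for a in np.radians(np.arange(0,25,.5)):
            nx=np.array([np.cos(a),np.sin(a)]); p=F[:,:2]@nx
            for q in np.arange(p.min(),p.max(),.001):
                k=(abs(p-q)<band).sum()
                if k>best[0]: best=(k,a,q)
        k,a,q=best; nx=np.array([np.cos(a),np.sin(a)]); t=np.array([-nx[1],nx[0]])
        G=F[abs(F[:,:2]@nx-q)<band]; L=G[:,:2]@t
        print(nm,band,k,len(F),np.degrees(a),q.round(4),"lat mid",(np.percentile(L,1)/2+np.percentile(L,99)/2).round(4),np.ptp(L).round(3),"seat est",(nx*q+t*(np.percentile(L,1)+np.percentile(L,99))/2).round(4))
f=fr("top"); crop(f,200,100,200,90,4,"pics/t2.png")
E
```

```text
tall top 316 ((707.2343139648438, 186.5460205078125), (33.71247100830078, 56.427833557128906), 14.025031089782715)
tall foot 662 ((711.3327026367188, 184.93283081054688), (170.6717529296875, 165.9026336669922), 28.16592025756836)
tall 0.003 428 593 16.0 0.7163 lat mid -0.0155 0.056 seat est [0.6928 0.1825]
tall 0.005 446 593 18.5 0.7139 lat mid -0.0469 0.056 seat est [0.6919 0.182 ]
tall 0.008 457 593 24.5 0.7079 lat mid -0.1223 0.058 seat est [0.6949 0.1822]
low top 298 ((751.8721923828125, -141.45713806152344), (34.58256149291992, 56.87029266357422), 11.223467826843262)
low foot 676 ((758.87158203125, -138.97865295410156), (167.6995086669922, 174.11822509765625), 34.725799560546875)
low 0.003 346 478 9.5 0.7031 lat mid -0.2637 0.058 seat est [ 0.7369 -0.1441]
low 0.005 371 478 4.5 0.7233 lat mid -0.201 0.058 seat est [ 0.7368 -0.1437]
low 0.008 401 478 0.0 0.7372 lat mid -0.1428 0.059 seat est [ 0.7372 -0.1428]
```

View pics/t2.png

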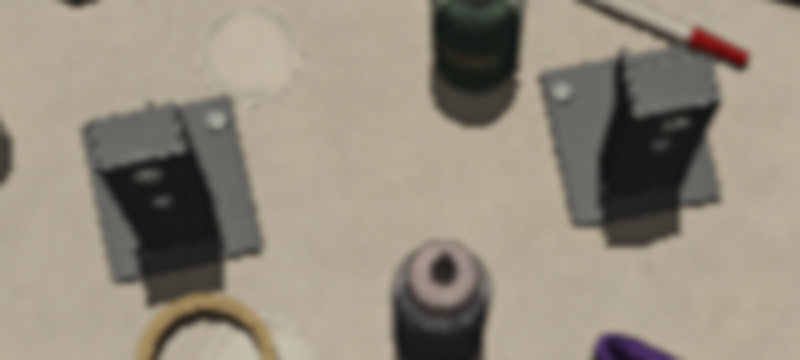

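```bash
python3 - <<'E'
from h import *
f=fr("top")
def C(x,y): return onplane(f,(200+(x+.5)/4-.5,100+(y+.5)/4-.5),.008)[:2]
for nm,L in [("tall",[(85,128),(115,282),(262,250),(230,97)]),("low",[(541,74),(575,227),(720,202),(None,None)])]:
    p=[C(*q) if q[0] else None for q in L]
    for i,j,k in [(1,0,0),(2,3,0),(1,2,90)]:
        if p[i] is None or p[j] is None: continue
        d=p[j]-p[i]; print(nm,i,j,np.degrees(np.arctan2(d[1],d[0])).round(1)+k,np.linalg.norm(d).round(4))
    m=(p[1]+p[2])/2; print("front-mid",m.round(4),"seat at 14/11", (m+.015*np.array([np.cos(np.radians(14 if nm=='tall' else 11)),np.sin(np.radians(14 if nm=='tall' else 11))])).round(4))
r,p=tcpR(); print(r.as_matrix().round(3),p)
E
```

```text
tall 1 0 13.1 0.1162
tall 2 3 13.0 0.1163
tall 1 2 13.5 0.106
front-mid [0.678  0.1778] seat at 14/11 [0.6926 0.1814]
low 1 0 12.1 0.1167
low 1 2 10.799999999999997 0.1058
front-mid [ 0.7202 -0.1481] seat at 14/11 [ 0.735  -0.1453]
[[-0.     0.443 -0.897]
 [-0.    -0.897 -0.443]
 [-1.     0.     0.   ]] [ 0.27676196 -0.56038251  0.30391559]
```

```bash
python3 -m crank '[[1,[-0.06,0,0],[0,0,0]],[1,[-0.09,0,0],[0,0,0]],[1,[-0.09,-0.625,-0.507],[0,0,0]],[1,[-0.09,-0.625,-0.507],[0,0,0]],[1,[-0.09,-0.625,-0.507],[0,0,0]],[1,[-0.09,-0.625,-0.507],[0,0,0]],[1,[-0.09,-0.625,-0.507],[0,0,0]],[1,[-0.09,-0.625,-0.507],[0,0,0]],[1,[-0.09,-0.625,-0.507],[0,0,0]],[1,[-0.09,-0.625,-0.507],[0,0,0]],[1,[-0.09,-0.625,-0.507],[0,0,0]],[1,[-0.09,-0.625,-0.507],[0,0,0]],[1,[-0.09,-0.625,-0.507],[0,0,0]],[1,[-0.09,-0.625,-0.507],[0,0,0]],[1,[-0.09,-0.625,-0.507],[0,0,0]],[1,[-0.09,-0.625,-0.507],[0,0,0]],[1,[-0.09,-0.625,-0.507],[0,0,0]]]' 60
python3 -c "
from h import *
s=readout.observe();print(s['joint_pos'].round(2),s['eef_pos'].round(4),tcpR()[0].as_matrix().round(3).tolist())
f=fr('top');crop(f,160,150,200,150,4,'pics/t3.png');print(models.mark_of('top','deep_bracket_grip')[:2])"
```

```text
time_s: 3.88
eef_pos: [0.4546, 0.2241, 0.3936]
tcp_rot: [-0.161, -0.688, -0.161, 0.689]
force: [0.1, -0.3, 0.9]
width: 1.001
[-0.03  0.25 -0.66  1.67  0.16  1.28 -1.83] [0.4546 0.2241 0.3936] [[-0.0, 0.443, -0.897], [-0.001, -0.897, -0.443], [-1.0, 0.0, 0.001]]
[{'uv': [228.4, 243.4], 'conf': 0.76}]
```

```bash
python3 -m crank '[[1,[0.06,0,0],[0,0,0]],[1,[0.12,0,0],[0,0,0]],[1,[0.18,0,0],[0,0,0]],[1,[0.23,0,0],[0,0,0]],[1,[0.27,0,0],[0,0,0]],[1,[0.295,0,0],[0,0,0]],[1,[0.311,0,0],[0,0,0]],[1,[0.311,0,0],[0,0,0]]]' 60
python3 -c "
from h import *
s=readout.observe();print(s['force'],s['eef_pos'].round(4))
f=fr('side');crop(f,210,120,160,120,5,'pics/s3.png');f=fr('top');crop(f,160,150,200,150,4,'pics/t3.png')"
```

```text
time_s: 4.97
eef_pos: [0.4546, 0.2236, 0.0826]
tcp_rot: [-0.161, -0.688, -0.16, 0.689]
force: [0.8, -0.3, 0.3]
width: 0.998
[ 0.82180678 -0.31134646  0.3109248 ] [0.4546 0.2236 0.0826]
```

View pics/s3.png

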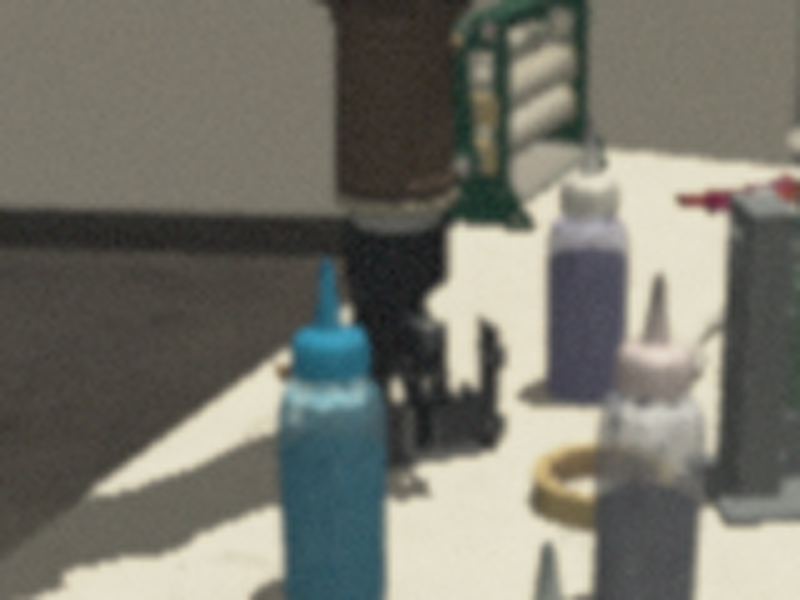

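View pics/t3.png

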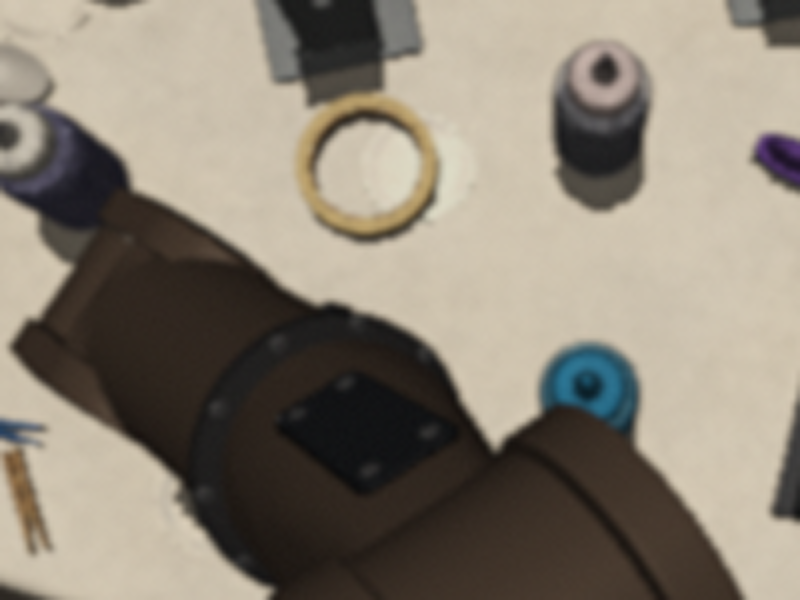

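```bash
python3 -m crank '[[0,[0,0,0],[0,0,0]],[0,[0,0,0],[0,0,0]],[0,[0,0,0],[0,0,0]],[0,[0,0,0],[0,0,0]],[0,[0,0,0],[0,0,0]],[0,[0,0,0],[0,0,0]],[0,[0,0,0],[0,0,0]],[0,[0,0,0],[0,0,0]]]' 90
python3 -m crank '[[0,[-0.03,0,0],[0,0,0]],[0,[-0.08,0,0],[0,0,0]],[0,[-0.13,0,0],[0,0,0]],[0,[-0.16,0,0],[0,0,0]],[0,[-0.16,0,0],[0,0,0]],[0,[-0.16,0,0],[0,0,0]]]' 90
python3 -c "
from h import *
s=readout.observe();print(s['force'],s['wrist_torque'],s['eef_pos'].round(4))
f=fr('side');crop(f,210,100,160,120,5,'pics/s4.png')
W=pts(f)
for k in ['deep_bracket_heel','deep_bracket_claw']:
  for m in models.mark_of('side',k)[:2]: print(k,m,W[int(m['uv'][1]),int(m['uv'][0])])
f=fr('top');crop(f,160,130,200,150,4,'pics/t4.png');W=pts(f);np.save('w4.npy',W)
for k in ['deep_bracket_heel','deep_bracket_claw']:
  for m in models.mark_of('top',k)[:2]: print(k,m,W[int(m['uv'][1]),int(m['uv'][0])])"
```

```text
time_s: 6.08
eef_pos: [0.4547, 0.2248, 0.0833]
tcp_rot: [0.161, 0.689, 0.161, -0.688]
force: [-1.5, 0.2, 5.9]
width: 0.103
time_s: 6.82
eef_pos: [0.4541, 0.2238, 0.2417]
tcp_rot: [-0.161, -0.688, -0.16, 0.689]
force: [-0.1, -0.3, -3.3]
width: 0.102
[-0.05151458 -0.27935053 -3.29249614] [-0.01375495  0.06108562  0.02223706] [0.4541 0.2238 0.2417]
deep_bracket_heel {'uv': [308.2, 166.9], 'conf': 0.82} [0.52165854 0.24421769 0.17052848]
deep_bracket_heel {'uv': [293.5, 273.5], 'conf': 0.48} [ 0.50956952 -0.17556695  0.00059979]
deep_bracket_claw {'uv': [306.3, 147.6], 'conf': 0.77} [0.51302988 0.26303832 0.23458967]
deep_bracket_claw {'uv': [242.8, 154.9], 'conf': 0.64} [0.69162881 0.181536   0.08667897]
```

```bash
sleep 1
```

```text
(no output)
```

View pics/s4.png

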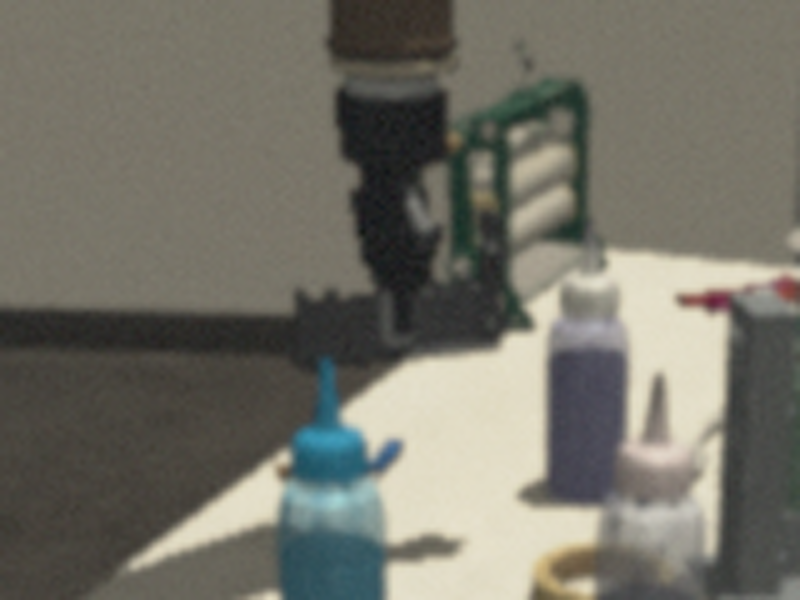

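View pics/t4.png

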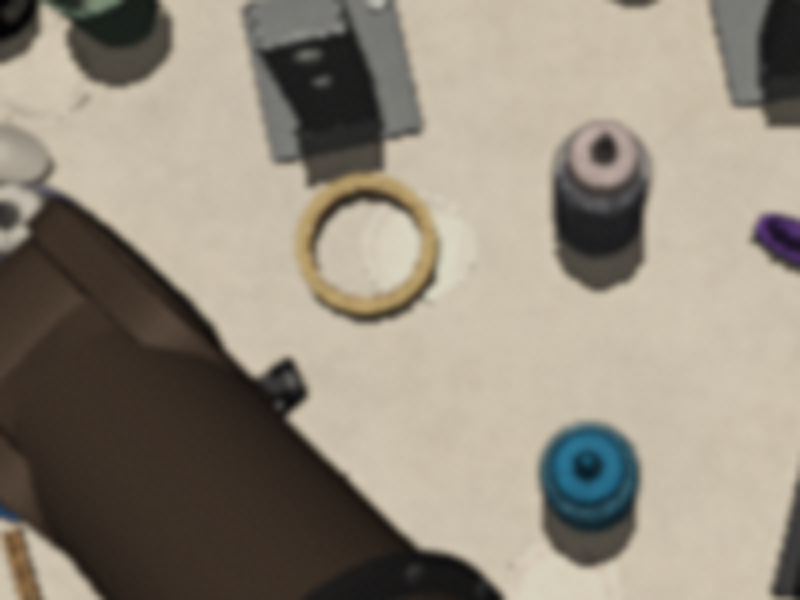

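```bash
python3 -m crank '[[0,[0,0.03,-0.023],[2,0,0]],[0,[0,0.06,-0.047],[5,0,0]],[0,[0,0.09,-0.07],[8,0,0]],[0,[0,0.11,-0.085],[11,0,0]],[0,[0.02,0.12,-0.0935],[12.8,0,0]],[0,[0.0537,0.1202,-0.0935],[12.8,0,0]],[0,[0.0537,0.1202,-0.0935],[12.8,0,0]],[0,[0.0537,0.1202,-0.0935],[12.8,0,0]]]' 90
cat > look.py <<'E'
import sys
from h import *
tag=sys.argv[1]; x,y,k=map(int,sys.argv[2:5]); tx,ty=map(int,sys.argv[5:7])
s=readout.observe();r,p=tcpR(s);M=r.as_matrix();print('F',s['force'].round(1),'T',s['wrist_torque'].round(2),s['eef_pos'].round(4),'yaw',np.degrees(np.arctan2(-M[1,2],-M[0,2])).round(2),'tilt',M[2].round(4),s['joint_pos'].round(2))
f=fr('side');crop(f,x,y,160,120,5,f'pics/s{tag}.png');Ws=pts(f)
g=fr('top');crop(g,tx,ty,160,120,5,f'pics/t{tag}.png');Wt=pts(g);np.savez('w.npz',Ws=Ws,Wt=Wt)
E
python3 look.py 5 280 120 0 190 110
```

```text
time_s: 8.12
eef_pos: [0.5914, 0.1589, 0.1894]
tcp_rot: [-0.083, -0.702, -0.084, 0.702]
force: [0.1, 0.3, -1.2]
width: 0.1
F [ 0.1  0.3 -1.2] T [-0.03  0.02  0.01] [0.5914 0.1589 0.1894] yaw 13.55 tilt [-1.e+00 -5.e-04  2.e-04] [-0.01  0.58 -0.5   1.7   0.33  0.94 -1.97]
```

```bash
sleep 1
```

```text
(no output)
```

View pics/s5.png

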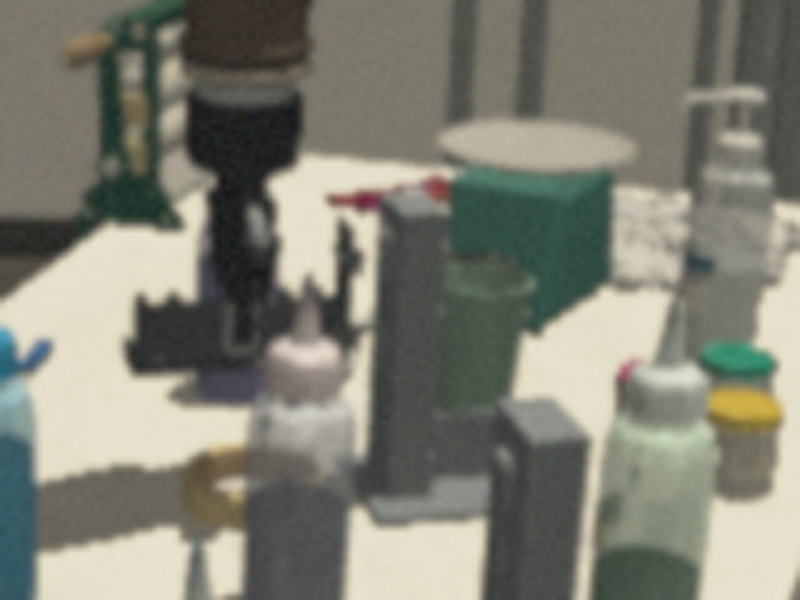

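View pics/t5.png

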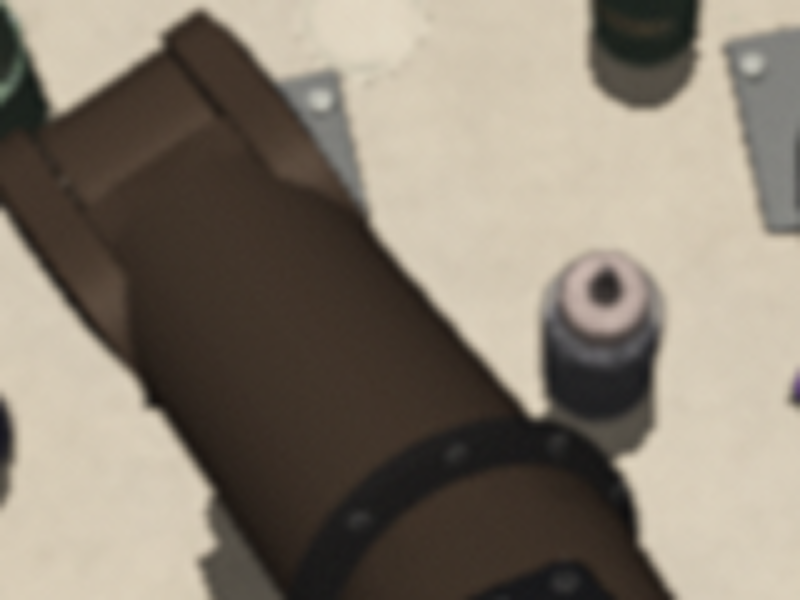

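```bash
python3 -m crank '[[0,[0.001,0.001,-0.008],[0,0,0]],[0,[0.001,0.001,-0.015],[0,0,0]],[0,[0.001,0.001,-0.019],[0,0,0]],[0,[0.001,0.001,-0.022],[0,0,0]],[0,[0.001,0.001,-0.022],[0,0,0]]]'
python3 look.py 6 320 130 0 190 110; python3 - <<'E'
from h import *
for k in ['deep_bracket_heel','deep_bracket_claw']:
  for m in models.mark_of('side',k)[:2]: print(k,m)
E
```

```text
time_s: 8.85
eef_pos: [0.6133, 0.1624, 0.188]
tcp_rot: [-0.083, -0.702, -0.083, 0.702]
force: [-0.8, -0.4, -2.4]
width: 0.103
F [-0.8 -0.4 -2.4] T [-0.04  0.05  0.01] [0.6133 0.1624 0.188 ] yaw 13.48 tilt [-1.e+00 -1.e-04  4.e-04] [-0.02  0.61 -0.49  1.65  0.34  0.97 -1.97]
deep_bracket_heel {'uv': [353.6, 190.9], 'conf': 0.93}
deep_bracket_heel {'uv': [334.1, 186.8], 'conf': 0.53}
deep_bracket_claw {'uv': [352.2, 171.4], 'conf': 0.91}
```

```bash
sleep 1
```

```text
(no output)
```

View pics/s6.png

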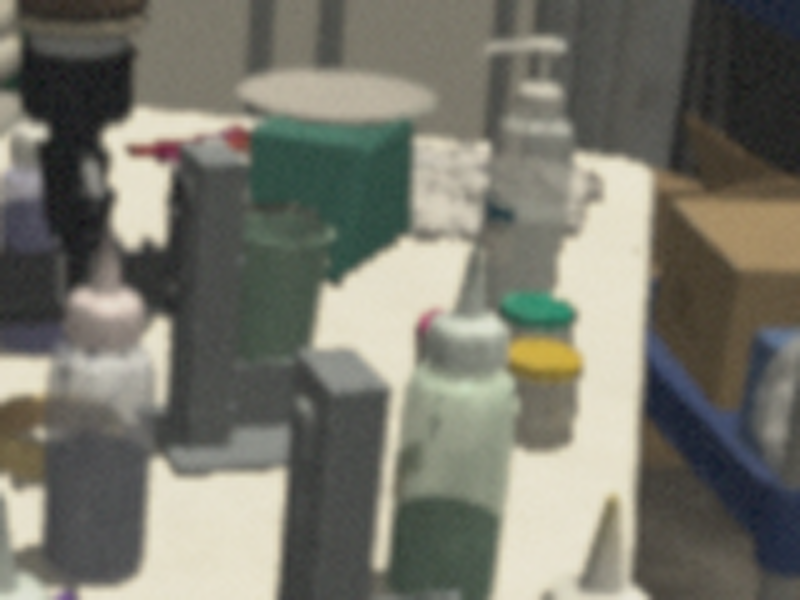

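```bash
python3 -m crank '[[0,[0,0,-0.002],[0,0,0]],[0,[0,0,-0.004],[0,0,0]],[0,[0,0,-0.006],[0,0,0]],[0,[0,0,-0.006],[0,0,0]]]'
python3 -m crank '[[0,[0,0,-0.0015],[0,0,0]],[0,[0,0,-0.003],[0,0,0]],[0,[0,0,-0.003],[0,0,0]]]'
python3 -m crank '[[0,[0,0,-0.0015],[0,0,0]],[0,[0,0,-0.003],[0,0,0]],[0,[0,0,-0.003],[0,0,0]]]'
```

```text
time_s: 9.55
eef_pos: [0.619, 0.1637, 0.188]
tcp_rot: [-0.083, -0.702, -0.083, 0.702]
force: [-3.6, -1.2, -2.8]
width: 0.102
time_s: 9.93
eef_pos: [0.6197, 0.1638, 0.1878]
tcp_rot: [-0.084, -0.7, -0.083, 0.704]
force: [-13.6, -4.7, 4.0]
width: 0.105
time_s: 10.3
eef_pos: [0.6201, 0.1638, 0.1875]
tcp_rot: [-0.085, -0.698, -0.082, 0.706]
force: [-25.6, -6.6, 12.3]
width: 0.104
```

```bash
python3 -m crank '[[0,[0,0,0.002],[0,0,0]],[0,[0,0,0.005],[0,0,0]],[0,[0.002,0,0.005],[0,0,0]],[0,[0.004,0,0.005],[0,0,0]],[0,[0.006,0,0.005],[0,0,0]],[0,[0.006,0,0.005],[0,0,0]]]'
python3 look.py 7 280 110 0 190 110
```

```text
time_s: 11.05
eef_pos: [0.6194, 0.1638, 0.1821]
tcp_rot: [-0.083, -0.702, -0.083, 0.703]
force: [-7.3, -2.6, 0.4]
width: 0.099
F [-7.3 -2.6  0.4] T [-0.28  1.18  0.08] [0.6194 0.1638 0.1821] yaw 13.5 tilt [-1.0e+00  3.0e-04  1.6e-03] [-0.02  0.63 -0.49  1.63  0.34  0.97 -1.97]
```

```bash
sleep 1
```

```text
(no output)
```

View pics/s7.png

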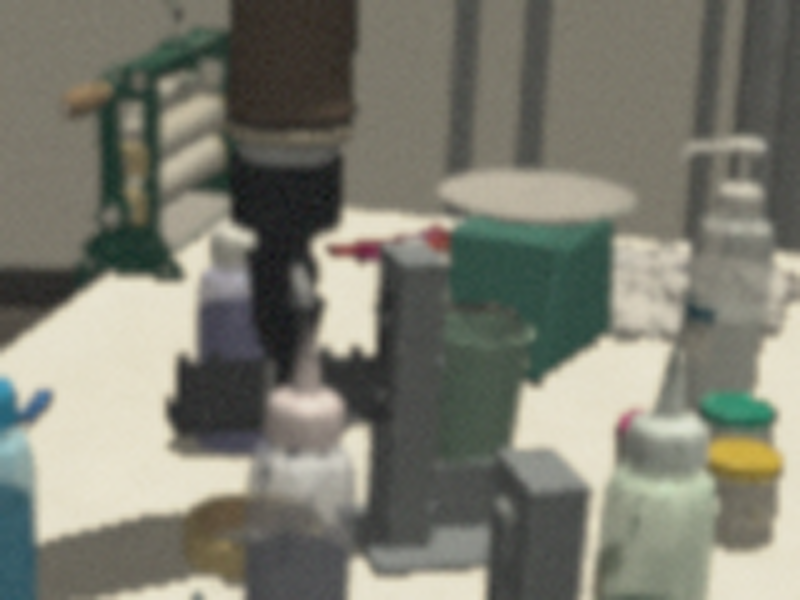

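Claws are in (plate against the post), moving down freely. Continue.

```bash
python3 -m crank '[[0,[0.002,0,0],[0,0,0]],[0,[0.004,0,0],[0,0,0]],[0,[0.006,0,0],[0,0,0]],[0,[0.006,0,0],[0,0,0]]]'
python3 -m crank '[[0,[0.0015,0,0],[0,0,0]],[0,[0.003,0,0],[0,0,0]],[0,[0.003,0,0],[0,0,0]]]'
python3 -m crank '[[0,[0.0015,0,0],[0,0,0]],[0,[0.003,0,0],[0,0,0]],[0,[0.003,0,0],[0,0,0]]]'
```

```text
time_s: 11.65
eef_pos: [0.6195, 0.1638, 0.1756]
tcp_rot: [-0.083, -0.702, -0.083, 0.703]
force: [-3.4, -0.8, -4.1]
width: 0.103
time_s: 12.02
eef_pos: [0.6195, 0.1638, 0.1732]
tcp_rot: [-0.083, -0.702, -0.083, 0.703]
force: [-7.3, -2.3, 1.1]
width: 0.104
time_s: 12.4
eef_pos: [0.6191, 0.1638, 0.1716]
tcp_rot: [-0.083, -0.702, -0.083, 0.703]
force: [-14.0, -5.1, 15.6]
width: 0.104
```

```bash
python3 -m crank '[[0,[0.0015,0,0],[0,0,0]],[0,[0.003,0,0],[0,0,0]],[0,[0.003,0,0],[0,0,0]]]'
python3 -m crank '[[0,[0.0015,0,0],[0,0,0]],[0,[0.003,0,0],[0,0,0]],[0,[0.003,0,0],[0,0,0]]]'
python3 look.py 8 280 110 0 190 110; python3 - <<'E'
from h import *
for k in ['deep_bracket_heel','deep_bracket_claw','tall_post_seat','tall_post_slot']:
  for m in models.mark_of('side',k)[:2]: print(k,m)
E
```

```text
time_s: 12.78
eef_pos: [0.6189, 0.1639, 0.1695]
tcp_rot: [-0.084, -0.702, -0.083, 0.703]
force: [-18.9, -6.3, 24.1]
width: 0.105
time_s: 13.15
eef_pos: [0.6187, 0.164, 0.169]
tcp_rot: [-0.084, -0.702, -0.082, 0.702]
force: [-28.7, -10.4, 46.7]
width: 0.105
F [-28.7 -10.4  46.7] T [-1.85  4.86 -0.04] [0.6187 0.164  0.169 ] yaw 13.49 tilt [-1.0e+00  1.8e-03  5.0e-04] [-0.03  0.64 -0.48  1.65  0.35  0.94 -1.98]
deep_bracket_heel {'uv': [358.0, 193.3], 'conf': 0.58}
deep_bracket_claw {'uv': [353.6, 175.4], 'conf': 0.91}
deep_bracket_claw {'uv': [268.9, 259.0], 'conf': 0.34}
tall_post_seat {'uv': [356.6, 194.0], 'conf': 0.85}
tall_post_slot {'uv': [360.5, 177.3], 'conf': 0.93}
```

```bash
sleep 1
```

```text
(no output)
```

View pics/s8.png

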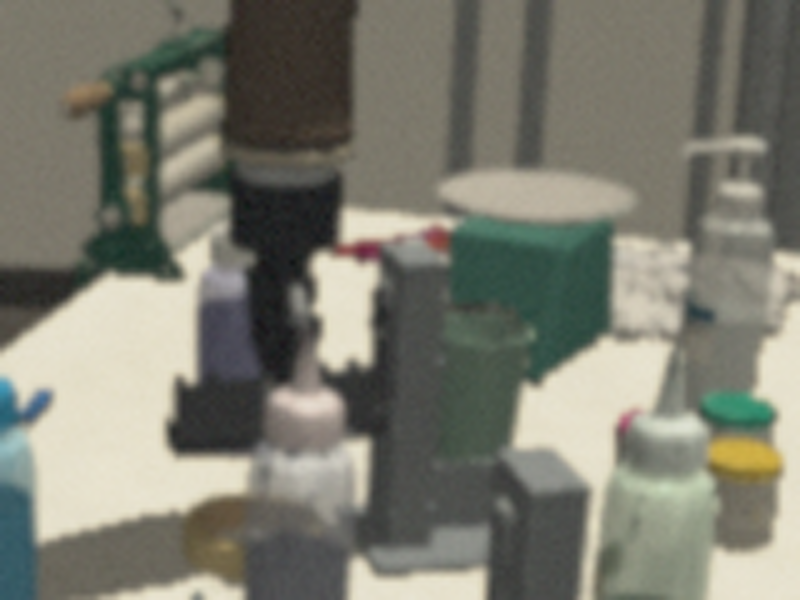

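```bash
python3 -m crank '[[0,[-0.002,0,0.002],[0,0,0]],[0,[-0.004,0,0.002],[0,0,0]],[0,[-0.004,0,0.002],[0,0,0]]]'
python3 -m crank '[[0,[-0.0015,0,0],[0,0,0]],[0,[-0.003,0,0],[0,0,0]],[0,[-0.003,0,0],[0,0,0]]]'
python3 -m crank '[[0,[-0.0015,0,0],[0,0,0]],[0,[-0.0025,0,0],[0,0,0]],[0,[-0.0025,0,0],[0,0,0]]]'
```

```text
time_s: 13.82
eef_pos: [0.6187, 0.1638, 0.1697]
tcp_rot: [0.083, 0.703, 0.083, -0.702]
force: [-6.6, -2.1, 11.4]
width: 0.107
time_s: 14.2
eef_pos: [0.6187, 0.1635, 0.1712]
tcp_rot: [0.083, 0.703, 0.083, -0.702]
force: [0.1, 0.2, -1.6]
width: 0.105
time_s: 14.58
eef_pos: [0.6183, 0.1634, 0.1733]
tcp_rot: [-0.083, -0.702, -0.083, 0.702]
force: [4.2, 1.3, -9.1]
width: 0.099
```

```bash
python3 -m crank '[[0,[-0.0015,0,0],[0,0,0]],[0,[-0.0025,0,0],[0,0,0]],[0,[-0.0025,0,0],[0,0,0]]]'
python3 look.py 9 280 110 0 190 110
python3 - <<'E'
from h import *
W=np.load('w.npz')['Ws'].reshape(-1,3)
u=np.array([.9724,.2334]);n=np.array([-.2334,.9724]);S=np.array([.693,.182])
a=(W[:,:2]-S)@u; b=(W[:,:2]-S)@n
m=(a>-.012)&(a<-.001)&(abs(b)<.03)&(W[:,2]>.08)
print(m.sum(), np.percentile(W[m,2],[1,5,50,95,99]).round(4) if m.sum() else '')
m=(a>-.15)&(a<-.09)&(abs(b)<.025)&(W[:,2]>.06)&(W[:,2]<.16)
print(m.sum(), np.percentile(W[m,2],[1,5,50,95,99]).round(4) if m.sum() else '')
E
```

```text
time_s: 14.95
eef_pos: [0.6175, 0.1631, 0.1756]
tcp_rot: [-0.083, -0.702, -0.083, 0.703]
force: [2.3, 0.6, -13.6]
width: 0.101
F [  2.3   0.6 -13.6] T [-0.04  0.41 -0.05] [0.6175 0.1631 0.1756] yaw 13.48 tilt [-1.0e+00  4.0e-04  1.8e-03] [-0.02  0.63 -0.49  1.64  0.35  0.95 -1.97]
136 [0.0892 0.0978 0.1478 0.2007 0.2084]
271 [0.0929 0.0951 0.1138 0.1378 0.1441]
```

View pics/s9.png

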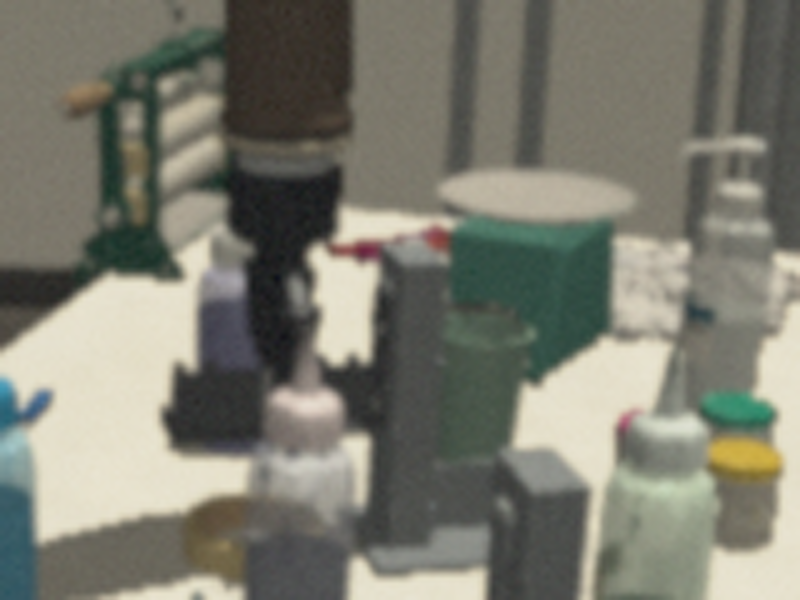

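```bash
python3 - <<'E'
from h import *
a=cv2.imread('pics/s8.png');b=cv2.imread('pics/s9.png')
o=np.hstack([a[200:480,140:460],b[200:480,140:460]]); cv2.imwrite('pics/cmp.png',cv2.resize(o,(800,350)))
E
```

```text
(no output)
```

View pics/cmp.png

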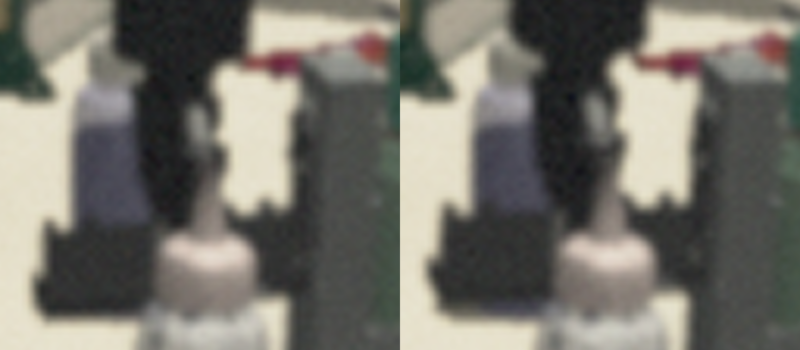

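```bash
python3 -m crank '[[0,[0.003,0,-0.002],[0,0,0]],[0,[0.006,0,-0.002],[0,0,0]],[0,[0.009,0,-0.002],[0,0,0]],[0,[0.0115,0,-0.002],[0,0,0]],[0,[0.0115,0,-0.002],[0,0,0]]]'
python3 look.py 10 280 110 0 190 110
python3 -m crank '[[0,[-0.003,0,0.002],[0,0,0]],[0,[-0.005,0,0.002],[0,0,0]],[0,[-0.005,0,0.002],[0,0,0]]]'
```

```text
time_s: 15.68
eef_pos: [0.6189, 0.1641, 0.1692]
tcp_rot: [0.084, 0.702, 0.083, -0.702]
force: [-22.5, -9.4, 34.3]
width: 0.097
F [-22.5  -9.4  34.3] T [-1.61  4.03 -0.05] [0.6189 0.1641 0.1692] yaw 13.5 tilt [-1.      0.0017  0.    ] [-0.03  0.64 -0.48  1.65  0.35  0.94 -1.98]
time_s: 16.15
eef_pos: [0.6188, 0.1639, 0.1705]
tcp_rot: [0.083, 0.703, 0.083, -0.702]
force: [-1.5, -0.7, 3.3]
width: 0.104
```

View pics/s10.png

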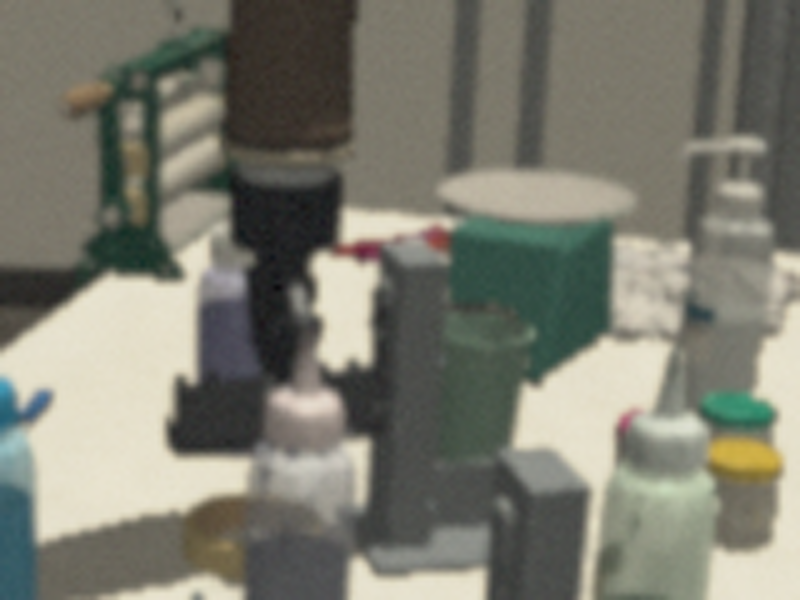

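```bash
python3 -m crank '[[0.5,[0,0,0],[0,0,0]],[0.7,[0,0,0],[0,0,0]],[0.7,[0,0,0],[0,0,0]],[0.7,[0,0,0],[0,0,0]],[0.7,[0,0,0],[0,0,0]],[0.7,[-0.03,0,0],[0,0,0]],[0.7,[-0.08,0,0],[0,0,0]],[0.7,[-0.14,0,0],[0,0,0]],[0.7,[-0.2,0,0],[0,0,0]],[0.7,[-0.2,0.06,0.0],[0,0,0]],[0.7,[-0.2,0.12,0.03],[0,0,0]],[0.7,[-0.2,0.18,0.06],[0,0,0]],[0.7,[-0.2,0.24,0.09],[0,0,0]],[0.7,[-0.2,0.24,0.09],[0,0,0]]]'
python3 look.py 11 280 110 0 180 100
python3 - <<'E'
from h import *
d=np.load('w.npz')
u=np.array([.9724,.2334]);n=np.array([-.2334,.9724]);S=np.array([.693,.182])
for k in ['Ws','Wt']:
    W=d[k].reshape(-1,3)
    a=(W[:,:2]-S)@u; b=(W[:,:2]-S)@n
    for lo in np.arange(-.16,0.02,.01):
        m=(a>=lo)&(a<lo+.01)&(abs(b)<.03)&(W[:,2]>.07)&(W[:,2]<.205)
        if m.sum()>3: print(k,round(lo,3),m.sum(),np.percentile(W[m,2],[0,5,50,95,100]).round(3), np.median(b[m]).round(4))
E
```

```text
time_s: 17.9
eef_pos: [0.5855, -0.0966, 0.3695]
tcp_rot: [-0.081, -0.702, -0.08, 0.703]
force: [0.7, -0.0, -0.3]
width: 0.699
F [ 0.7 -0.  -0.3] T [ 0.02  0.02 -0.05] [ 0.5855 -0.0966  0.3695] yaw 13.06 tilt [-1.      0.0024  0.0013] [ 0.42  0.39 -0.5   1.52  0.19  1.28 -1.44]
Ws -0.16 8 [0.089 0.089 0.095 0.1   0.101] -0.0038
Ws -0.15 41 [0.084 0.085 0.105 0.134 0.137] -0.0085
Ws -0.14 44 [0.088 0.089 0.108 0.13  0.136] -0.0073
Ws -0.13 49 [0.088 0.089 0.109 0.133 0.137] -0.0083
Ws -0.12 46 [0.086 0.088 0.108 0.132 0.139] -0.0077
Ws -0.11 42 [0.087 0.09  0.107 0.13  0.131] -0.0087
Ws -0.1 42 [0.089 0.09  0.108 0.131 0.132] -0.0079
Ws -0.09 25 [0.09  0.092 0.12  0.131 0.133] -0.0069
Ws -0.08 10 [0.123 0.124 0.129 0.132 0.132] -0.0064
Ws -0.05 14 [0.124 0.124 0.131 0.14  0.141] -0.0071
Ws -0.04 16 [0.092 0.108 0.126 0.133 0.135] -0.0076
Ws -0.03 45 [0.091 0.093 0.113 0.137 0.14 ] -0.0071
Ws -0.02 42 [0.092 0.093 0.113 0.134 0.134] -0.0087
Ws -0.01 160 [0.071 0.087 0.145 0.196 0.204] -0.0128
Ws 0.0 88 [0.07  0.073 0.148 0.199 0.205] -0.0269
Ws 0.01 83 [0.07  0.08  0.147 0.199 0.202] -0
[... 234 characters left out ...]
86 0.091 0.133 0.135] -0.0039
Wt -0.11 55 [0.084 0.085 0.091 0.132 0.133] -0.0051
Wt -0.1 62 [0.085 0.086 0.091 0.132 0.137] -0.0033
Wt -0.09 57 [0.084 0.088 0.092 0.133 0.135] -0.0029
Wt -0.08 58 [0.086 0.087 0.093 0.134 0.137] -0.0035
Wt -0.07 56 [0.087 0.088 0.094 0.133 0.135] -0.0038
Wt -0.06 57 [0.088 0.089 0.094 0.134 0.136] -0.0043
Wt -0.05 58 [0.088 0.089 0.094 0.142 0.145] -0.0037
Wt -0.04 55 [0.086 0.089 0.094 0.134 0.137] -0.0043
Wt -0.03 61 [0.088 0.09  0.097 0.142 0.144] -0.0029
Wt -0.02 53 [0.089 0.091 0.096 0.136 0.166] -0.0041
Wt -0.01 270 [0.072 0.092 0.157 0.198 0.205] 0.0007
Wt 0.0 86 [0.07  0.076 0.159 0.202 0.204] -0.0188
Wt 0.01 10 [0.074 0.084 0.144 0.201 0.204] -0.027
```

View pics/s11.png

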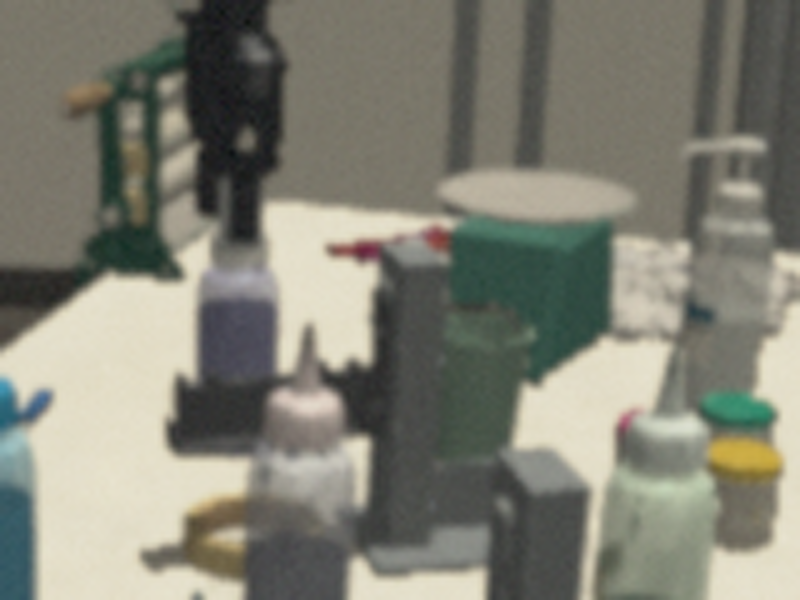

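View pics/t11.png

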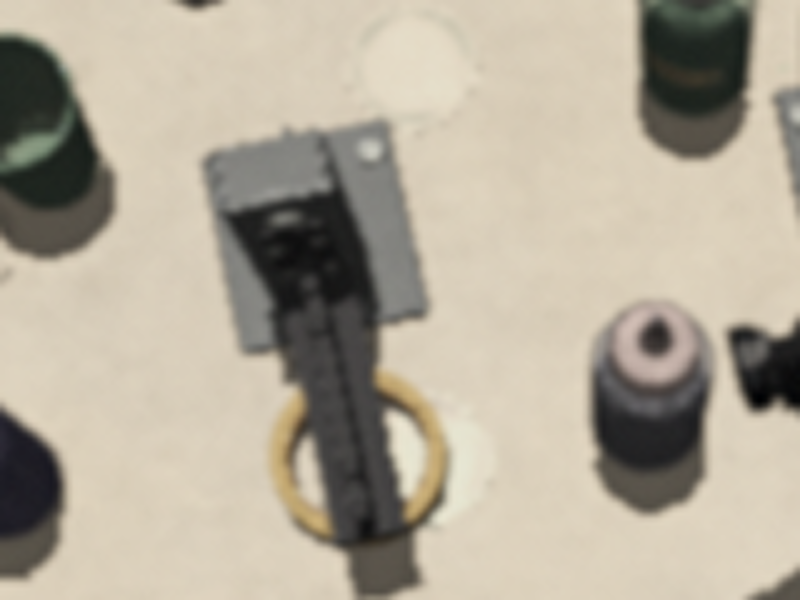

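```bash
python3 - <<'E'
from h import *
f=fr('top')
u=np.array([.9724,.2334,0]);n=np.array([-.2334,.9724,0]);S=np.array([.693,.182,.09]);z=np.array([0,0,1])
x0,y0,w,h,s=215,120,50,40,15
im=cv2.resize(f["color"][y0:y0+h,x0:x0+w],None,fx=s,fy=s,interpolation=cv2.INTER_CUBIC)
im=np.clip(im.astype(float)*1.8,0,255).astype(np.uint8)
cv2.imwrite('pics/c1.png',im)
def dr(p,c):
    q=proj(f,p); q=((q-[x0,y0])+.5)*s-.5; cv2.circle(im,tuple(int(v) for v in q),3,c,-1)
for b in (-.017,.017):
    dr(S+n*b+z*.096-u*.004,(0,0,255)); dr(S+n*b+z*.096,(0,255,255)); dr(S+n*b*1.65+z*.124,(255,255,0))
for b in (-.008,.008):
    for hh in (.097,.107): dr(S+n*b+z*hh-u*.006,(0,255,0))
dr(S+z*.07-u*.004,(255,0,255))
cv2.imwrite('pics/c2.png',im)
E
```

```text
(no output)
```

View pics/c1.png

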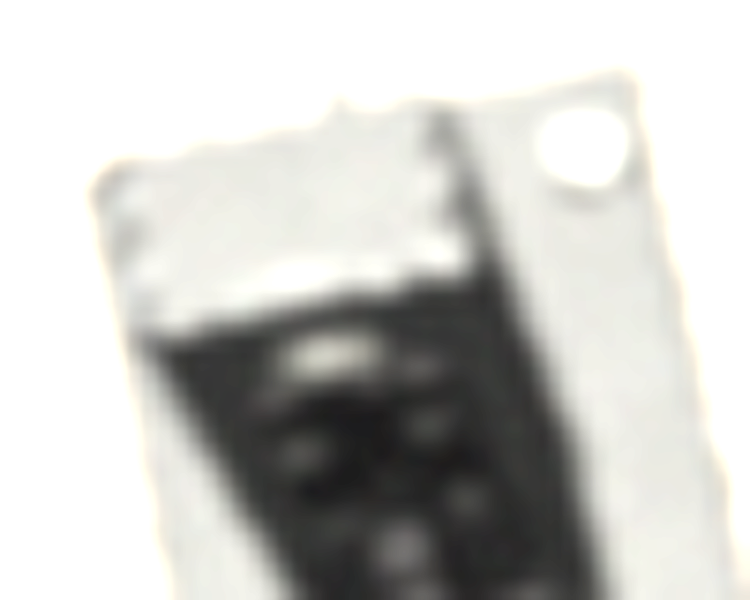

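View pics/c2.png

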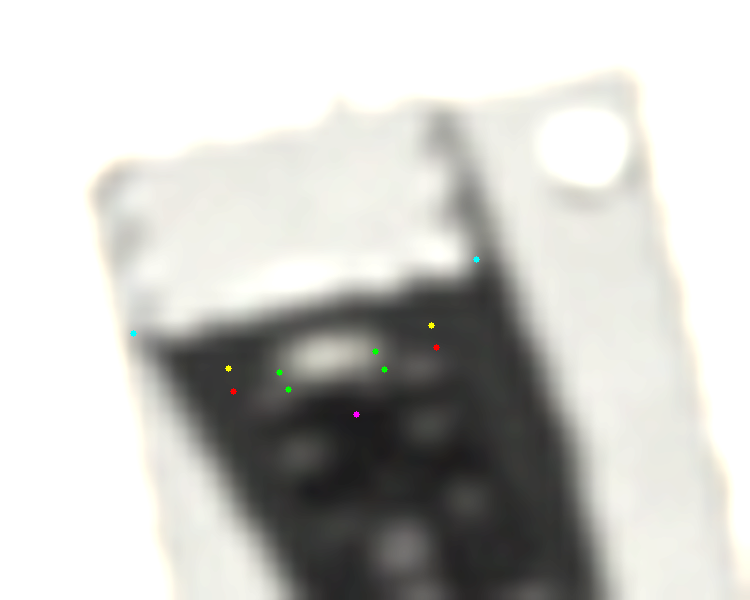

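```bash
python3 - <<'E'
from h import *
f=fr('top');a=cv2.imread('pics/top0.png');b=f['color']
x0,y0,w,h,s=220,130,34,30,11
o=np.hstack([cv2.resize(i[y0:y0+h,x0:x0+w],None,fx=s,fy=s,interpolation=cv2.INTER_CUBIC) for i in (a,b)])
cv2.imwrite('pics/c3.png',np.clip(o.astype(float)*1.8,0,255).astype(np.uint8))
g=fr('side');a=cv2.imread('pics/side0.png');b=g['color']
x0,y0,w,h,s=340,145,34,40,11
o=np.hstack([cv2.resize(i[y0:y0+h,x0:x0+w],None,fx=s,fy=s,interpolation=cv2.INTER_CUBIC) for i in (a,b)])
cv2.imwrite('pics/c4.png',np.clip(o.astype(float)*1.5,0,255).astype(np.uint8))
E
```

```text
(no output)
```

View pics/c3.png

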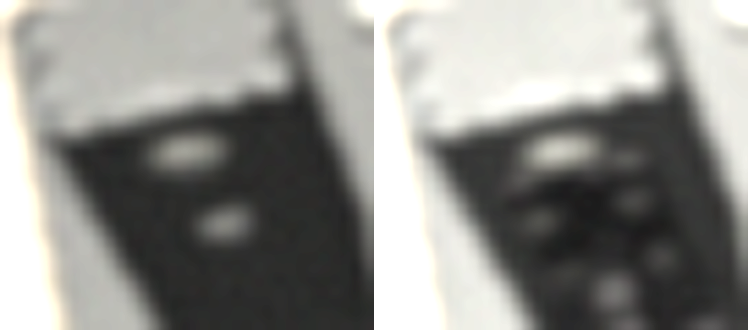

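View pics/c4.png

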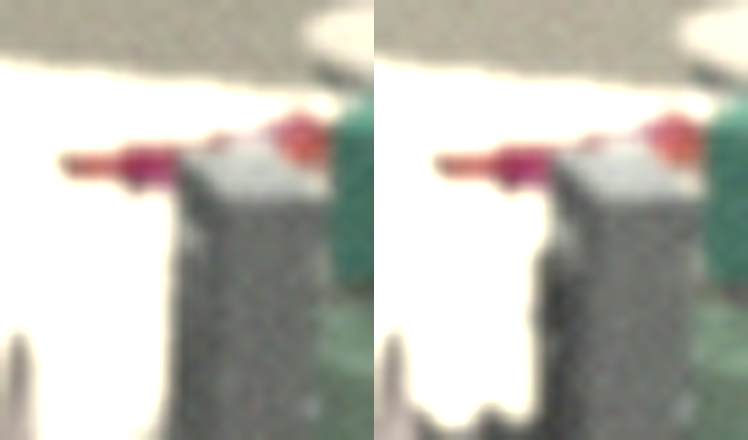

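```bash
python3 - <<'E'
from h import *
d=np.load('w.npz')
d0=np.load('fr0.npz')
for nm,Ws,Wt in [("now",d['Ws'],d['Wt'])]:
  for k,W in (('s',Ws.reshape(-1,3)),('t',Wt.reshape(-1,3))):
    for x in (.45,.5,.55,.6,.65,.7,.75,.8):
        m=(abs(W[:,0]-x)<.02)&(abs(W[:,1]-.08)<.03)&(W[:,2]<.004)&(W[:,2]>-.01)
        print(k,x,m.sum(),np.median(W[m,2]).round(4))
u=np.array([.9724,.2334]);n=np.array([-.2334,.9724]);S=np.array([.693,.182])
for k in ('Ws','Wt'):
    W=d[k].reshape(-1,3); a=(W[:,:2]-S)@u; b=(W[:,:2]-S)@n
    m=(a>-.148)&(a<-.012)&(abs(b)<.03)&(W[:,2]<.1)&(W[:,2]>.08)
    if k=='Wt':
        m=(a>-.148)&(a<-.012)&(b<-.006)&(b>-.019)&(W[:,2]<.104)&(W[:,2]>.08)
        c=np.polyfit(a[m],W[m,2],1); print('flange slope deg',np.degrees(np.arctan(c[0])),np.polyval(c,0), m.sum())
# same for shallow bracket on table (original)
W=d0['wt'].reshape(-1,3); yaw=np.radians(-11.3);u=np.array([np.cos(yaw),np.sin(yaw)]);n=np.array([-u[1],u[0]]);S=np.array([.437,-.157])+.075*u
a=(W[:,:2]-S)@u; b=(W[:,:2]-S)@n
for sgn in (1,-1):
    m=(a>-.148)&(a<-.012)&(b*sgn>.007)&(b*sgn<.018)&(W[:,2]<.016)
    c=np.polyfit(a[m],W[m,2],1); print('ref slope',np.degrees(np.arctan(c[0])),np.polyval(c,0),m.sum())
W=d0['wt'].reshape(-1,3); yaw=np.radians(26.3);u=np.array([np.cos(yaw),np.sin(yaw)]);n=np.array([-u[1],u[0]]);S=np.array([.455,.225])+.075*u
a=(W[:,:2]-S)@u; b=(W[:,:2]-S)@n
for sgn in (1,-1):
    m=(a>-.148)&(a<-.012)&(b*sgn>.007)&(b*sgn<.018)&(W[:,2]<.016)
    c=np.polyfit(a[m],W[m,2],1); print('ref slope',np.degrees(np.arctan(c[0])),np.polyval(c,0),m.sum())
E
```

```text
s 0.45 11 0.0006
s 0.5 96 0.0004
s 0.55 92 0.0004
s 0.6 47 0.0002
s 0.65 0 nan
s 0.7 102 0.0003
s 0.75 74 0.0002
s 0.8 1 0.0003
t 0.45 297 -0.0008
t 0.5 282 -0.0007
t 0.55 291 -0.0006
t 0.6 272 -0.0007
t 0.65 276 -0.0005
t 0.7 274 -0.0006
t 0.75 259 -0.0005
t 0.8 249 -0.0003
flange slope deg 1.8937594479839517 0.09393688387705436 251
ref slope -0.9708977100211086 0.002677801739705032 194
ref slope -0.38764789188654203 0.00282227102977658 156
ref slope -0.36008842352785475 0.003260211661585776 100
ref slope -0.4385380334968718 0.002687017755458002 201
  return _methods._mean(a, axis=axis, dtype=dtype,
  ret = ret.dtype.type(ret / rcount)
```

```bash
python3 -m crank '[[0.7,[0,0.01,0.055],[8,0,0]],[0.7,[0,0.02,0.11],[16,0,0]],[0.7,[0,0.0252,0.1583],[24.4,0,0]],[0.7,[0.06,0.0252,0.1583],[24.4,0,0]],[0.7,[0.12,0.0252,0.1583],[24.4,0,0]],[0.7,[0.17,0.0252,0.1583],[24.4,0,0]],[0.7,[0.17,0.0252,0.1583],[24.4,0,0]]]'
python3 look.py 12 220 170 0 300 170; python3 - <<'E'
from h import *
fs=fr('side')
for k,z in [('shallow_bracket_heel',0),('shallow_bracket_claw',.052)]:
  for m in models.mark_of('side',k)[:2]: print(k,m,onplane(fs,m['uv'],z))
E
```

```text
time_s: 19.02
eef_pos: [0.4372, -0.1501, 0.1973]
tcp_rot: [0.067, -0.702, 0.065, 0.706]
force: [-0.4, 0.4, 0.3]
width: 0.702
F [-0.4  0.4  0.3] T [-0.01 -0.01  0.01] [ 0.4372 -0.1501  0.1973] yaw -10.71 tilt [-1.     -0.0015  0.0065] [ 0.54  0.34 -0.4   2.06  0.18  0.78 -1.73]
shallow_bracket_heel {'uv': [294.0, 272.3], 'conf': 0.82} [ 0.51180553 -0.17117606  0.        ]
shallow_bracket_heel {'uv': [216.0, 326.0], 'conf': 0.66} [ 0.36480253 -0.38674251  0.        ]
shallow_bracket_claw {'uv': [290.6, 256.3], 'conf': 0.7} [ 0.50380733 -0.17593624  0.052     ]
shallow_bracket_claw {'uv': [218.4, 307.2], 'conf': 0.7} [ 0.37515953 -0.38929261  0.052     ]
```

View pics/s12.png

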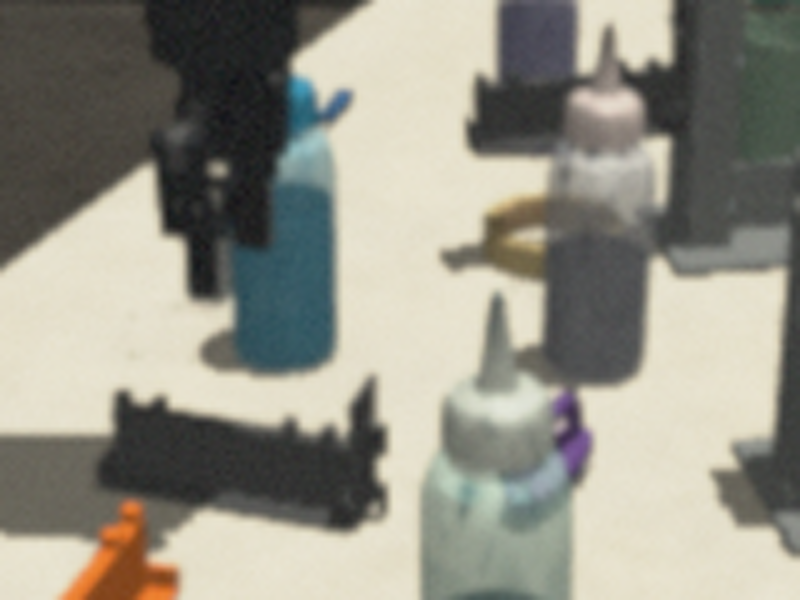

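View pics/t12.png

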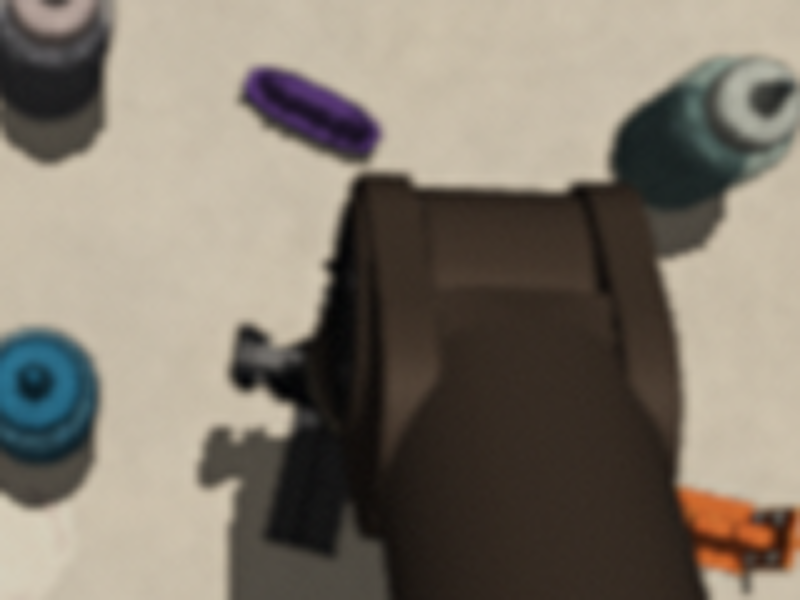

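```bash
python3 -m crank '[[0.7,[0.05,0,0],[0,0,0]],[0.7,[0.09,0,0],[0,0,0]],[0.7,[0.11,0,0],[0,0,0]],[0.7,[0.1165,0,0],[0,0,0]],[0.7,[0.1165,0,0],[0,0,0]]]'
python3 look.py 13 220 170 0 300 170
```

```text
time_s: 19.9
eef_pos: [0.4393, -0.1525, 0.0841]
tcp_rot: [-0.067, 0.704, -0.067, -0.703]
force: [-0.2, 0.1, 0.0]
width: 0.703
F [-0.2  0.1  0. ] T [-0.03  0.    0.  ] [ 0.4393 -0.1525  0.0841] yaw -10.92 tilt [-1.0e+00  3.0e-04 -1.4e-03] [ 0.46  0.53 -0.31  2.15  0.33  0.5  -1.86]
```

```bash
sleep 1
```

```text
(no output)
```

View pics/s13.png

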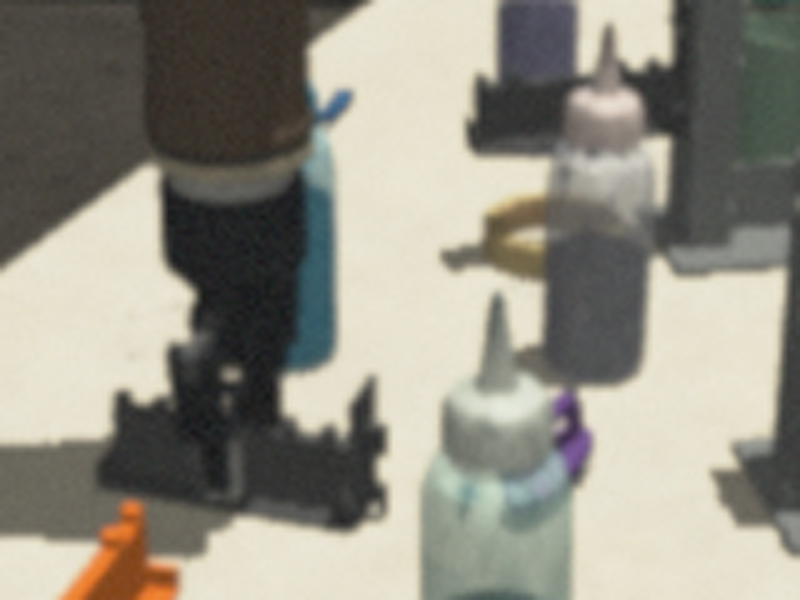

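```bash
python3 -m crank '[[0,[0,0.003,0],[0,0,0]],[0,[0,0.003,0],[0,0,0]],[0,[0,0.003,0],[0,0,0]],[0,[0,0.003,0],[0,0,0]],[0,[0,0.003,0],[0,0,0]],[0,[0,0.003,0],[0,0,0]],[0,[0,0.003,0],[0,0,0]]]' 90
python3 -m crank '[[0,[-0.03,0,0],[0,0,0]],[0,[-0.08,0,0],[0,0,0]],[0,[-0.13,0,0],[0,0,0]],[0,[-0.16,0,0],[0,0,0]],[0,[-0.16,0,0],[0,0,0]],[0,[-0.16,0,0],[0,0,0]]]' 90
python3 look.py 14 220 130 0 300 170
python3 - <<'E'
from h import *
r,p=tcpR();S=np.array([.736,-.1445]);yaw=np.radians(11.3);u=np.array([np.cos(yaw),np.sin(yaw)])
T=S-u*.105; D=np.r_[T,.188]-p; print(T,r.as_matrix().T@D, 'turn',np.degrees(np.arctan2(-r.as_matrix()[1,2],-r.as_matrix()[0,2]))-11.3)
W=np.load('w.npz')['Ws'].reshape(-1,3); M=r.as_matrix(); b=(W-p)@M; 
m=(abs(b[:,1])<.04)&(b[:,2]>-.1)&(b[:,2]<.09)&(b[:,0]>.03)&(b[:,0]<.1)
for lo in np.arange(-.09,.09,.02):
    k=m&(b[:,2]>=lo)&(b[:,2]<lo+.02)
    if k.sum()>5: print(-lo.round(2),k.sum(),np.percentile(b[k,0],[2,50,98]).round(4))
E
```

```text
time_s: 20.88
eef_pos: [0.4383, -0.1556, 0.0837]
tcp_rot: [-0.067, 0.704, -0.068, -0.704]
force: [-0.7, -1.4, 6.8]
width: 0.103
time_s: 21.62
eef_pos: [0.4372, -0.1552, 0.2421]
tcp_rot: [0.067, -0.703, 0.067, 0.705]
force: [0.0, 0.5, -2.7]
width: 0.104
F [ 0.   0.5 -2.7] T [0.06 0.08 0.02] [ 0.4372 -0.1552  0.2421] yaw -10.92 tilt [-1.      0.      0.0017] [ 0.58  0.28 -0.43  2.    0.15  0.89 -1.69]
[ 0.63303546 -0.16507435] [ 0.05318174 -0.02730679 -0.19446015] turn -22.2131004778195
0.09 123 [0.0321 0.0596 0.081 ]
0.07 150 [0.0319 0.0605 0.0816]
0.05 163 [0.0323 0.0596 0.0811]
0.03 170 [0.0327 0.0587 0.0808]
0.01 136 [0.0328 0.0586 0.0807]
-0.01 126 [0.0394 0.0636 0.0815]
-0.03 151 [0.0327 0.0618 0.0809]
-0.05 150 [0.0315 0.0603 0.0812]
-0.07 27 [0.0459 0.0709 0.0818]
```

```bash
sleep 1
```

```text
(no output)
```

View pics/s14.png

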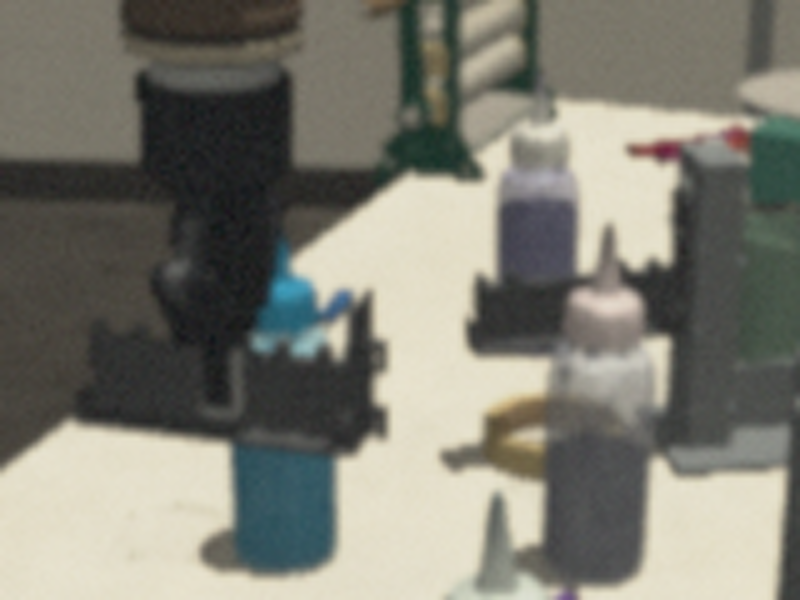

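```bash
python3 -m crank '[[0,[0,-0.007,-0.05],[-5,0,0]],[0,[0,-0.014,-0.1],[-11,0,0]],[0,[0,-0.021,-0.15],[-17,0,0]],[0,[0,-0.0273,-0.185],[-22.2,0,0]],[0,[0.025,-0.0273,-0.1945],[-22.2,0,0]],[0,[0.0532,-0.0273,-0.1945],[-22.2,0,0]],[0,[0.0532,-0.0273,-0.1945],[-22.2,0,0]],[0,[0.0532,-0.0273,-0.1945],[-22.2,0,0]]]' 90
python3 look.py 15 300 150 0 300 90
python3 - <<'E'
from h import *
r,p=tcpR();S=np.array([.736,-.1445]);yaw=np.radians(11.3);u=np.array([np.cos(yaw),np.sin(yaw)]);n=np.array([-u[1],u[0]])
D=S-p[:2]; print('along',D@u,'lat(+n)',D@n)
E
```

```text
time_s: 22.72
eef_pos: [0.6337, -0.1653, 0.1899]
tcp_rot: [-0.069, -0.703, -0.069, 0.704]
force: [0.3, -0.2, -1.9]
width: 0.105
F [ 0.3 -0.2 -1.9] T [-0.02 -0.    0.04] [ 0.6337 -0.1653  0.1899] yaw 11.26 tilt [-1.e+00 -2.e-04  8.e-04] [ 0.46  0.63 -0.45  1.59  0.31  0.99 -1.46]
along 0.10371551020095403 lat(+n) 0.0005222431532618516
```

```bash
sleep 1
```

```text
(no output)
```

View pics/s15.png

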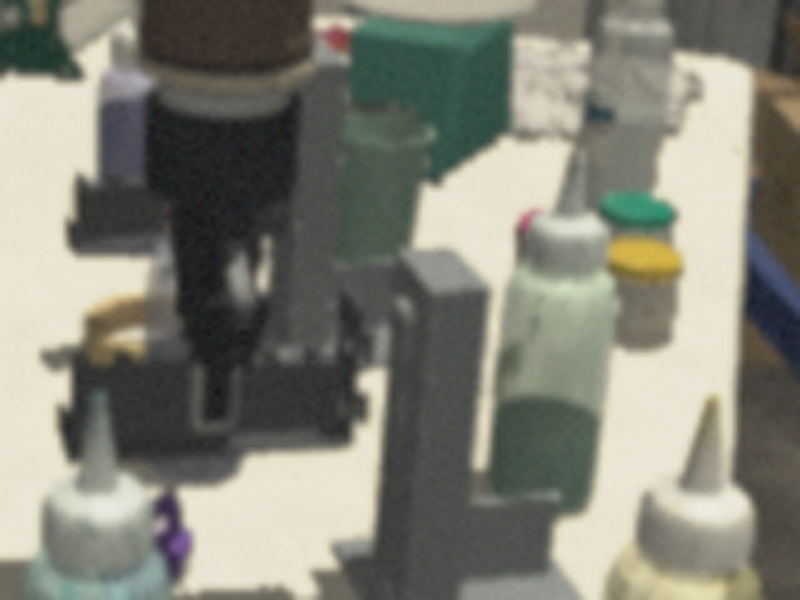

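View pics/t15.png

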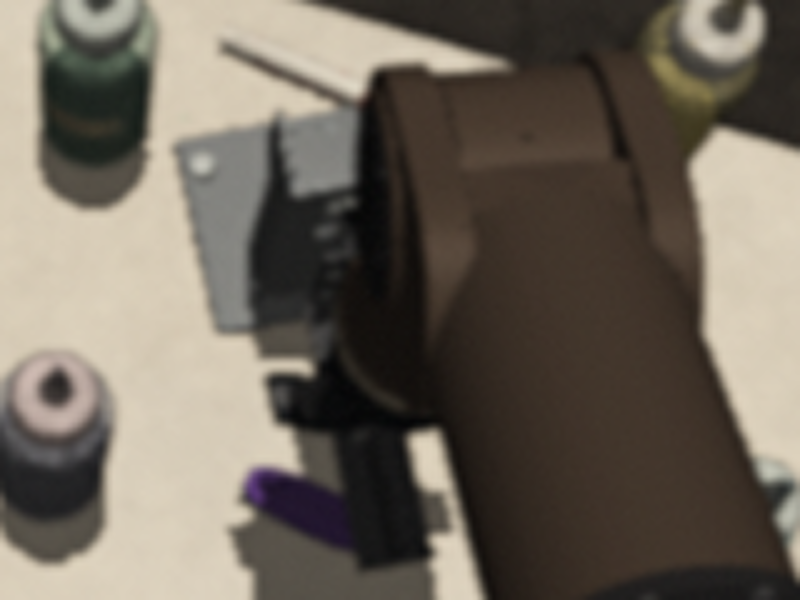

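```bash
python3 -m crank '[[0,[0.001,0,-0.008],[0,0,0]],[0,[0.001,0,-0.015],[0,0,0]],[0,[0.001,0,-0.018],[0,0,0]],[0,[0.001,0,-0.021],[0,0,0]],[0,[0.001,0,-0.021],[0,0,0]]]'
python3 -m crank '[[0,[0,0,-0.002],[0,0,0]],[0,[0,0,-0.004],[0,0,0]],[0,[0,0,-0.006],[0,0,0]],[0,[0,0,-0.006],[0,0,0]]]'
python3 look.py 16 300 150 0 300 90
python3 - <<'E'
from h import *
r,p=tcpR();S=np.array([.736,-.1445]);yaw=np.radians(11.3);u=np.array([np.cos(yaw),np.sin(yaw)]);n=np.array([-u[1],u[0]])
D=S-p[:2]; print('along',D@u,'lat(+n)',D@n)
E
```

```text
time_s: 23.45
eef_pos: [0.6549, -0.1611, 0.1889]
tcp_rot: [-0.07, -0.704, -0.07, 0.704]
force: [-0.7, -0.3, -3.5]
width: 0.103
time_s: 23.95
eef_pos: [0.6604, -0.1601, 0.1888]
tcp_rot: [-0.069, -0.703, -0.069, 0.704]
force: [-2.7, -0.2, -1.8]
width: 0.103
F [-2.7 -0.2 -1.8] T [-0.18  0.5   0.04] [ 0.6604 -0.1601  0.1888] yaw 11.28 tilt [-1.e+00 -0.e+00  7.e-04] [ 0.43  0.67 -0.45  1.52  0.32  1.02 -1.47]
along 0.07724259613373331 lat(+n) 0.0005185321314175089
```

```bash
sleep 1
```

```text
(no output)
```

View pics/s16.png

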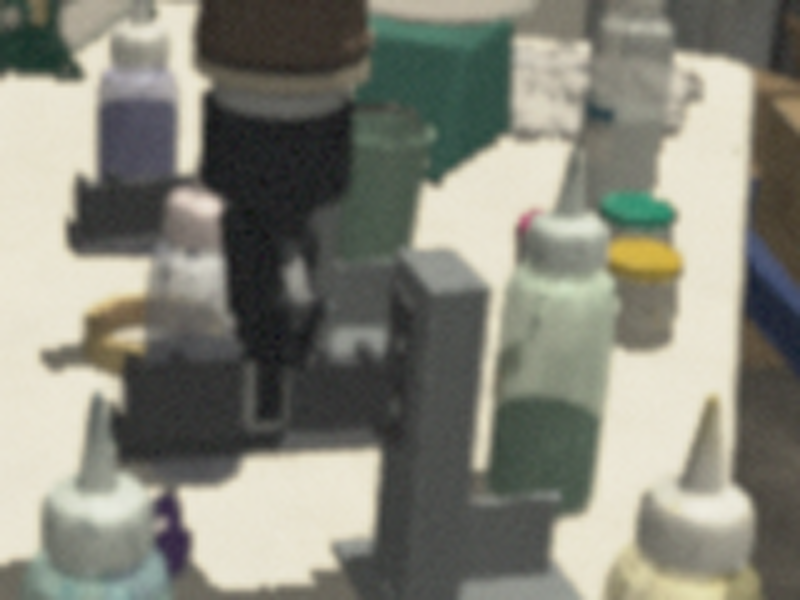

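```bash
python3 -m crank '[[0,[0,0,-0.0015],[0,0,0]],[0,[0,0,-0.003],[0,0,0]],[0,[0,0,-0.003],[0,0,0]]]'
python3 -m crank '[[0,[0,0,-0.0015],[0,0,0]],[0,[0,0,-0.003],[0,0,0]],[0,[0,0,-0.003],[0,0,0]]]'
```

```text
time_s: 24.42
eef_pos: [0.6624, -0.1599, 0.1887]
tcp_rot: [-0.07, -0.703, -0.069, 0.705]
force: [-8.0, -1.8, -0.7]
width: 0.104
time_s: 24.8
eef_pos: [0.6629, -0.1606, 0.1884]
tcp_rot: [-0.07, -0.701, -0.069, 0.707]
force: [-21.2, -3.5, 7.5]
width: 0.104
```

Contact; back off the press a little and go down.

```bash
python3 -m crank '[[0,[0,0,0.0025],[0,0,0]],[0,[0.002,0,0.0025],[0,0,0]],[0,[0.004,0,0.0025],[0,0,0]],[0,[0.006,0,0.0025],[0,0,0]],[0,[0.008,0,0.0025],[0,0,0]],[0,[0.010,0,0.0025],[0,0,0]],[0,[0.010,0,0.0025],[0,0,0]]]'
python3 -m crank '[[0,[0.0015,0,0],[0,0,0]],[0,[0.003,0,0],[0,0,0]],[0,[0.003,0,0],[0,0,0]]]'
python3 -m crank '[[0,[0.0015,0,0],[0,0,0]],[0,[0.003,0,0],[0,0,0]],[0,[0.003,0,0],[0,0,0]]]'
```

```text
time_s: 25.68
eef_pos: [0.6625, -0.1604, 0.1786]
tcp_rot: [-0.07, -0.702, -0.069, 0.705]
force: [-10.0, -2.0, 0.3]
width: 0.101
time_s: 26.05
eef_pos: [0.6625, -0.1603, 0.1753]
tcp_rot: [-0.069, -0.702, -0.069, 0.705]
force: [-8.0, -2.2, -1.6]
width: 0.104
time_s: 26.42
eef_pos: [0.6625, -0.1604, 0.1734]
tcp_rot: [-0.07, -0.703, -0.069, 0.705]
force: [-13.4, -3.4, 6.2]
width: 0.102
```

```bash
python3 -m crank '[[0,[0.0015,0,0],[0,0,0]],[0,[0.003,0,0],[0,0,0]],[0,[0.003,0,0],[0,0,0]]]'
python3 -m crank '[[0,[0.0015,0,0],[0,0,0]],[0,[0.003,0,0],[0,0,0]],[0,[0.003,0,0],[0,0,0]]]'
python3 -m crank '[[0,[0.0015,0,0],[0,0,0]],[0,[0.003,0,0],[0,0,0]],[0,[0.003,0,0],[0,0,0]]]'
python3 look.py 17 300 150 0 300 90
```

```text
time_s: 26.8
eef_pos: [0.6623, -0.1608, 0.1714]
tcp_rot: [-0.07, -0.703, -0.068, 0.705]
force: [-17.8, -2.8, 15.5]
width: 0.103
time_s: 27.18
eef_pos: [0.662, -0.1607, 0.1689]
tcp_rot: [-0.07, -0.702, -0.068, 0.705]
force: [-20.9, -2.7, 20.3]
width: 0.105
time_s: 27.55
eef_pos: [0.662, -0.161, 0.1681]
tcp_rot: [-0.07, -0.703, -0.068, 0.705]
force: [-28.3, -3.4, 36.3]
width: 0.106
F [-28.3  -3.4  36.3] T [-0.37  4.96  0.41] [ 0.662  -0.161   0.1681] yaw 11.21 tilt [-1.      0.003   0.0034] [ 0.43  0.69 -0.44  1.53  0.33  0.99 -1.48]
```

```bash
sleep 1
```

```text
(no output)
```

View pics/s17.png

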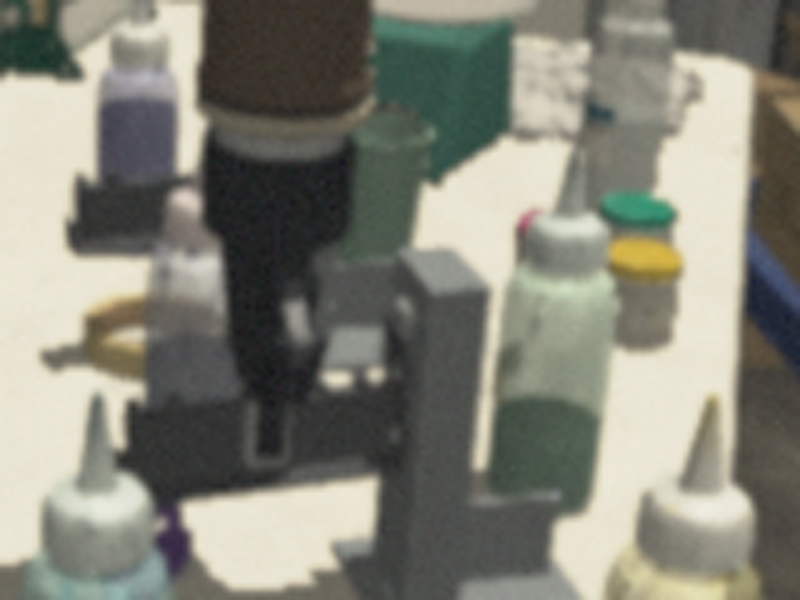

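View pics/t17.png

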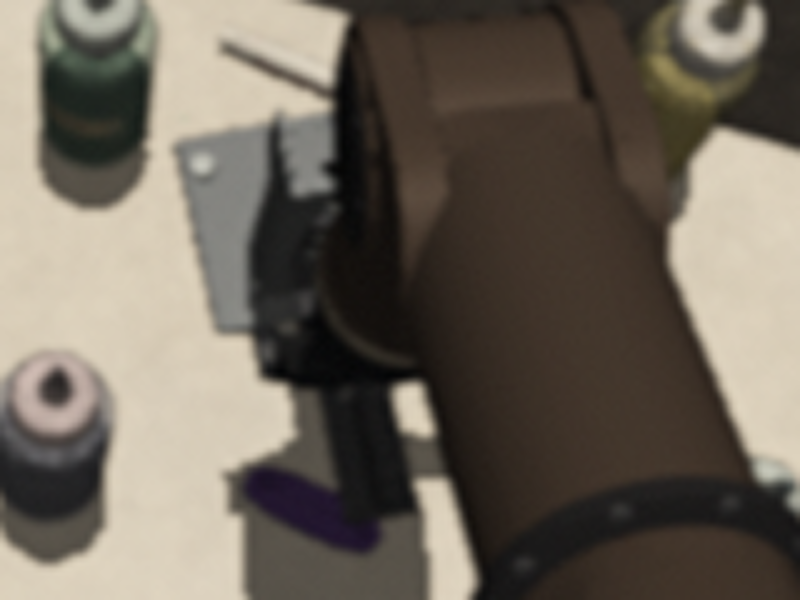

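```bash
cat > sl.py <<'E'
from h import *
import sys
def slope(which,cam='side'):
    S,yaw={'low':(np.array([.736,-.1445]),11.3),'tall':(np.array([.693,.182]),13.5)}[which]
    yaw=np.radians(yaw);u=np.array([np.cos(yaw),np.sin(yaw)]);n=np.array([-u[1],u[0]])
    f=fr(cam); W=pts(f).reshape(-1,3); a=(W[:,:2]-S)@u;b=(W[:,:2]-S)@n
    A=[];B=[];C=[]
    for lo in np.arange(-.148,-.012,.004):
        m=(a>=lo)&(a<lo+.004)&(abs(b)<.026)&(W[:,2]>.065)&(W[:,2]<.15)
        if m.sum()>4:
            A.append(lo+.002); B.append(W[m,2].min()); 
            q=W[m&(W[:,2]<.108)&(b<-.006)&(b>-.02),2]; C.append(np.median(q) if len(q) else np.nan)
    A=np.array(A)
    for nm,Y in (('min',np.array(B)),('flange',np.array(C))):
        ok=np.isfinite(Y)
        for _ in range(3):
            c=np.polyfit(A[ok],Y[ok],1); r=abs(Y-np.polyval(c,A)); ok=np.isfinite(Y)&(r<max(.002,2*np.median(r[ok])))
        print(which,cam,nm,'slope deg (+=droop)',np.degrees(np.arctan(c[0])).round(2),'z at heel',np.polyval(c,0).round(4),ok.sum())
for c in sys.argv[2:]: slope(sys.argv[1],c)
s=readout.observe(); print(s['time_s'],s['force'].round(1),s['eef_pos'].round(4))
E
python3 sl.py low side; python3 sl.py tall side top
```

```text
low side min slope deg (+=droop) 3.42 z at heel 0.0912 31
low side flange slope deg (+=droop) 0.95 z at heel 0.0961 23
27.7 [-27.5  -3.2  37.6] [ 0.662  -0.161   0.1681]
tall side min slope deg (+=droop) 4.51 z at heel 0.0979 12
tall side flange slope deg (+=droop) -4.85 z at heel 0.0864 11
tall top min slope deg (+=droop) 1.59 z at heel 0.0894 27
tall top flange slope deg (+=droop) 1.94 z at heel 0.0938 33
27.8 [-28.2  -2.8  36.2] [ 0.662  -0.161   0.1681]
```

```bash
python3 -m crank '[[0,[-0.003,0,0],[0,0,0]],[0,[-0.006,0,0],[0,0,0]],[0,[-0.007,0,0],[0,0,0]],[0,[-0.007,0,0],[0,0,0]]]'
python3 sl.py low side
```

```text
time_s: 28.3
eef_pos: [0.6621, -0.1606, 0.1699]
tcp_rot: [-0.069, -0.702, -0.069, 0.705]
force: [-7.9, -1.9, -3.6]
width: 0.104
low side min slope deg (+=droop) 3.25 z at heel 0.0927 31
low side flange slope deg (+=droop) 0.23 z at heel 0.0964 27
28.35 [-8.4 -3.5 -2.8] [ 0.6621 -0.1606  0.1699]
```

```bash
python3 -m crank '[[0,[-0.0015,0,-0.002],[0,-1.7,0]],[0,[-0.003,0,-0.004],[0,-3.5,0]],[0,[-0.003,0,-0.004],[0,-3.5,0]],[0,[-0.003,0,-0.004],[0,-3.5,0]]]'
python3 look.py 18 300 150 0 300 90
python3 sl.py low side
```

```text
time_s: 28.85
eef_pos: [0.6664, -0.1597, 0.1736]
tcp_rot: [-0.072, -0.68, -0.067, 0.726]
force: [-9.2, -2.8, -0.7]
width: 0.104
F [-9.2 -2.8 -0.7] T [-0.5   1.65  0.12] [ 0.6664 -0.1597  0.1736] yaw 11.23 tilt [-9.979e-01  7.000e-04  6.510e-02] [ 0.4   0.72 -0.43  1.47  0.33  1.09 -1.48]
low side min slope deg (+=droop) 0.03 z at heel 0.0926 29
low side flange slope deg (+=droop) -0.1 z at heel 0.0968 26
29.0 [-9.7 -2.3 -0.5] [ 0.6664 -0.1597  0.1736]
```

```bash
sleep 1
```

```text
(no output)
```

View pics/s18.png

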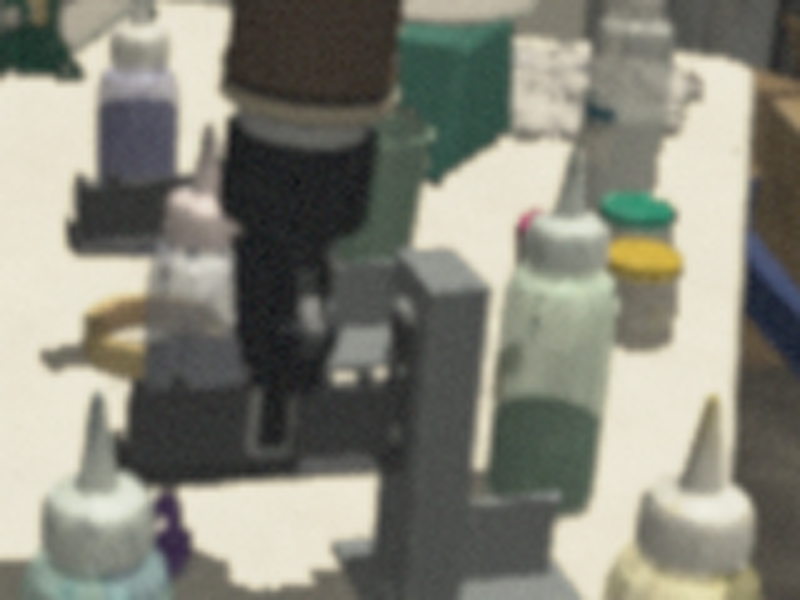

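```bash
python3 -m crank '[[0,[0.002,0,0],[0,-0.7,0]],[0,[0.004,0,0],[0,-1.5,0]],[0,[0.004,0,0],[0,-1.5,0]]]'
python3 -m crank '[[0,[0.002,0,0],[0,-0.7,0]],[0,[0.004,0,0],[0,-1.5,0]],[0,[0.004,0,0],[0,-1.5,0]]]'
python3 sl.py low side
```

```text
time_s: 29.38
eef_pos: [0.6676, -0.1594, 0.1721]
tcp_rot: [-0.073, -0.672, -0.066, 0.734]
force: [-12.5, -3.0, 14.8]
width: 0.101
time_s: 29.75
eef_pos: [0.6679, -0.1592, 0.1686]
tcp_rot: [-0.074, -0.663, -0.065, 0.742]
force: [-11.3, -1.4, 14.7]
width: 0.099
low side min slope deg (+=droop) 2.18 z at heel 0.0911 29
low side flange slope deg (+=droop) -0.1 z at heel 0.095 21
29.8 [-9.6 -1.2 15.5] [ 0.6679 -0.1592  0.1686]
```

```bash
python3 -m crank '[[0,[-0.003,0,-0.001],[0,-0.7,0]],[0,[-0.006,0,-0.002],[0,-1.5,0]],[0,[-0.006,0,-0.002],[0,-2,0]],[0,[-0.006,0,-0.002],[0,-2,0]]]'
python3 look.py 19 300 150 0 300 90
python3 sl.py low side
```

```text
time_s: 30.3
eef_pos: [0.6706, -0.1581, 0.172]
tcp_rot: [-0.075, -0.65, -0.064, 0.754]
force: [-1.5, -1.8, 0.1]
width: 0.102
F [-1.5 -1.8  0.1] T [-0.19  0.01 -0.07] [ 0.6706 -0.1581  0.172 ] yaw 11.28 tilt [-9.892e-01  3.000e-04  1.468e-01] [ 0.37  0.76 -0.41  1.4   0.33  1.2  -1.48]
low side min slope deg (+=droop) 0.36 z at heel 0.0923 31
low side flange slope deg (+=droop) -0.4 z at heel 0.0952 26
30.45 [ 0.3 -1.5 -0.4] [ 0.6705 -0.1581  0.1719]
```

```bash
python3 - <<'E'
from h import *
a=cv2.imread('pics/side0.png')
g=fr('side');b=g['color']
x0,y0,w,h,s=360,190,40,55,10
o=np.hstack([cv2.resize(i[y0:y0+h,x0:x0+w],None,fx=s,fy=s,interpolation=cv2.INTER_CUBIC) for i in (a,b)])
cv2.imwrite('pics/c5.png',np.clip(o.astype(float)*1.6,0,255).astype(np.uint8))
E
```

```text
(no output)
```

View pics/c5.png

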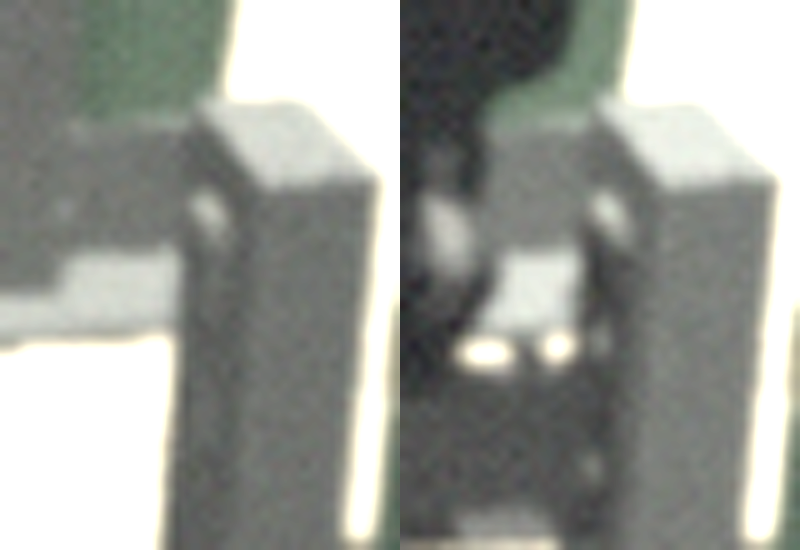

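```bash
python3 -m crank '[[0.5,[0,0,0],[0,0,0]],[0.7,[0,0,0],[0,0,0]],[0.7,[0,0,0],[0,0,0]],[0.7,[0,0,0],[0,0,0]],[0.7,[0,0,0.006],[0,4,0]],[0.7,[-0.01,0,0.01],[0,8.4,0]],[0.7,[-0.06,0,0.018],[0,8.4,0]],[0.7,[-0.12,0,0.027],[0,8.4,0]],[0.7,[-0.198,0,0.04],[0,8.4,0]],[0.7,[-0.198,0.05,0.07],[0,8.4,0]],[0.7,[-0.198,0.11,0.1],[0,8.4,0]],[0.7,[-0.198,0.17,0.13],[0,8.4,0]],[0.7,[-0.198,0.17,0.13],[0,8.4,0]]]'
python3 look.py 20 300 150 0 300 90
python3 sl.py low side top;python3 sl.py tall top
```

```text
time_s: 32.12
eef_pos: [0.6032, -0.3509, 0.3866]
tcp_rot: [-0.068, -0.703, -0.065, 0.705]
force: [-0.2, 0.1, -0.1]
width: 0.697
F [-0.2  0.1 -0.1] T [0.02 0.03 0.02] [ 0.6032 -0.3509  0.3866] yaw 10.79 tilt [-1.      0.0029  0.0037] [ 0.7   0.56 -0.44  1.21  0.23  1.43 -1.1 ]
low side min slope deg (+=droop) 2.96 z at heel 0.0919 30
low side flange slope deg (+=droop) 0.69 z at heel 0.0967 24
low top min slope deg (+=droop) 2.65 z at heel 0.0887 28
low top flange slope deg (+=droop) 2.57 z at heel 0.0929 25
32.325 [ 0.6 -0.  -0.4] [ 0.6064 -0.3425  0.3867]
tall top min slope deg (+=droop) 1.99 z at heel 0.0892 31
tall top flange slope deg (+=droop) 1.8 z at heel 0.0932 33
32.375 [-0.1  0.2  1. ] [ 0.6067 -0.342   0.3868]
```

```bash
python3 - <<'E'
from h import *
a=cv2.imread('pics/side0.png');g=fr('side');b=g['color']
def pair(a,b,x0,y0,w,h,s,n):
    o=np.hstack([cv2.resize(i[y0:y0+h,x0:x0+w],None,fx=s,fy=s,interpolation=cv2.INTER_CUBIC) for i in (a,b)])
    cv2.imwrite(n,np.clip(o.astype(float)*1.7,0,255).astype(np.uint8))
pair(a,b,360,190,40,55,10,'pics/c6.png')
a=cv2.imread('pics/top0.png');b=fr('top')['color']
pair(a,b,340,105,40,40,10,'pics/c7.png')
E
```

```text
(no output)
```

View pics/c6.png

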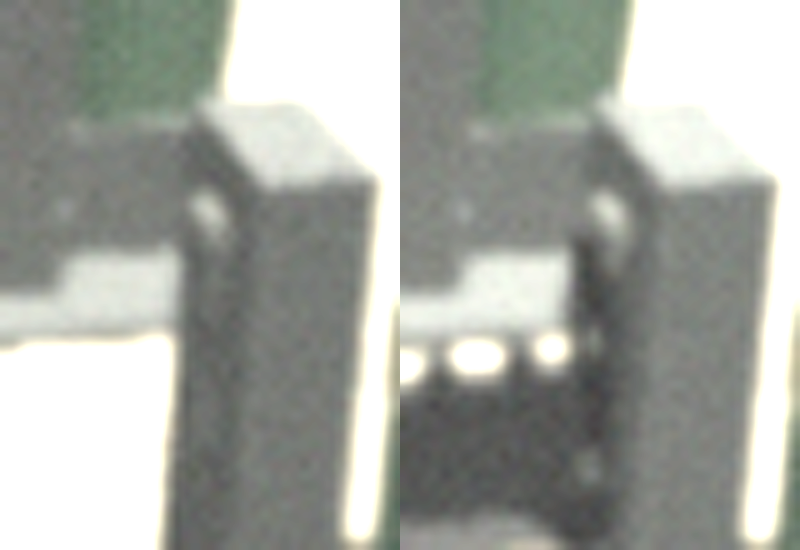

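View pics/c7.png

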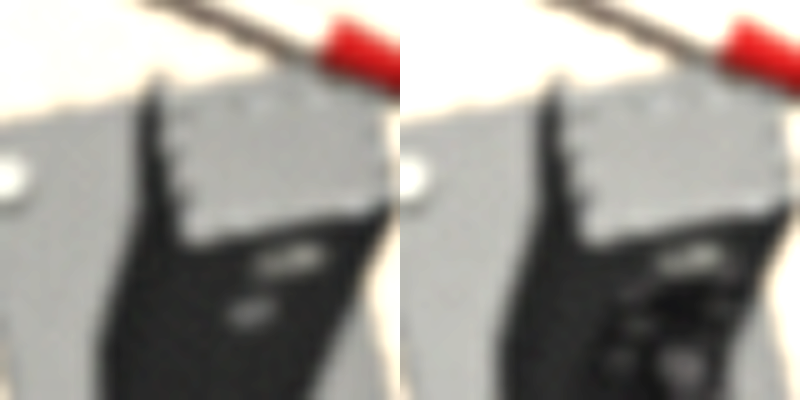

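View pics/s20.png

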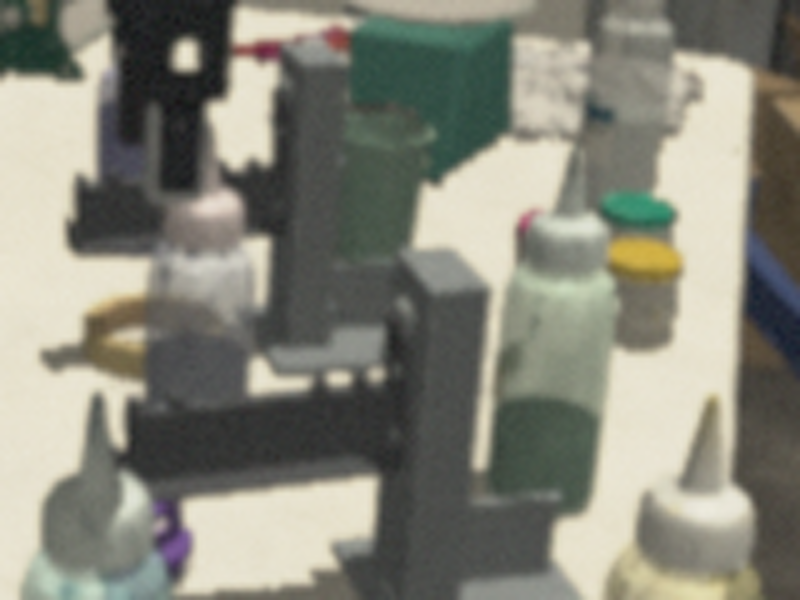

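```bash
python3 - <<'E'
from h import *
f=fr('top'); W=pts(f).reshape(-1,3); s=fr('side'); Ws=pts(s).reshape(-1,3)
for nm,S,yaw,top in (('low',np.array([.736,-.1445]),11.3,.168),('tall',np.array([.693,.182]),13.5,.186)):
    yaw=np.radians(yaw);u=np.array([np.cos(yaw),np.sin(yaw)]);n=np.array([-u[1],u[0]])
    for c,w in (('top',W),('side',Ws)):
        a=(w[:,:2]-S)@u;b=(w[:,:2]-S)@n
        m=(abs(b)<.018)&(w[:,2]>.14)&(a<-.0005)&(a>-.02)
        for lo in np.arange(-.016,0,.002):
            k=m&(a>=lo)&(a<lo+.002)
            if k.sum(): print(nm,c,lo.round(3),k.sum(),np.percentile(w[k,2],[50,90,100]).round(3),end=' | ')
        print(top)
d0=cv2.imread('pics/top0.png'); df=cv2.absdiff(d0,f['color']).max(2); cv2.imwrite('pics/diff.png',df*3)
cv2.imwrite('pics/topF.png',f['color'])
E
```

```text
low top -0.012 3 [0.147 0.148 0.149] | low top -0.01 8 [0.165 0.17  0.17 ] | low top -0.008 37 [0.154 0.168 0.178] | low top -0.006 22 [0.17  0.179 0.182] | low top -0.004 5 [0.177 0.18  0.181] | low top -0.002 14 [0.179 0.196 0.2  ] | 0.168
low side -0.012 3 [0.144 0.146 0.147] | low side -0.01 18 [0.162 0.167 0.168] | low side -0.008 32 [0.154 0.169 0.178] | low side -0.006 10 [0.172 0.177 0.178] | low side -0.004 6 [0.179 0.18  0.18 ] | low side -0.002 29 [0.188 0.194 0.197] | 0.168
tall top -0.012 3 [0.164 0.167 0.167] | tall top -0.01 14 [0.174 0.186 0.19 ] | tall top -0.008 59 [0.172 0.188 0.194] | tall top -0.006 19 [0.187 0.197 0.199] | tall top -0.004 5 [0.195 0.205 0.211] | tall top -0.002 21 [0.195 0.212 0.215] | 0.186
tall side -0.012 1 [0.165 0.165 0.165] | tall side -0.01 10 [0.168 0.187 0.188] | tall side -0.008 26 [0.164 0.185 0.192] | tall side -0.006 10 [0.162 0.194 0.197] | tall side -0.004 2 [0.193 0.194 0.194] | tall side -0.002 13 [0.2   0.206 0.213] | 0.186
```

View pics/diff.png

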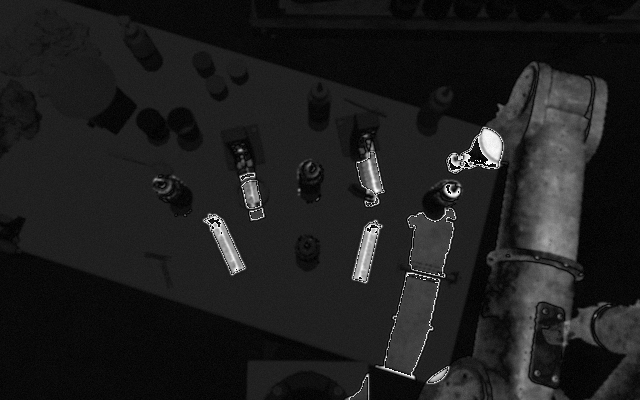

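View pics/topF.png

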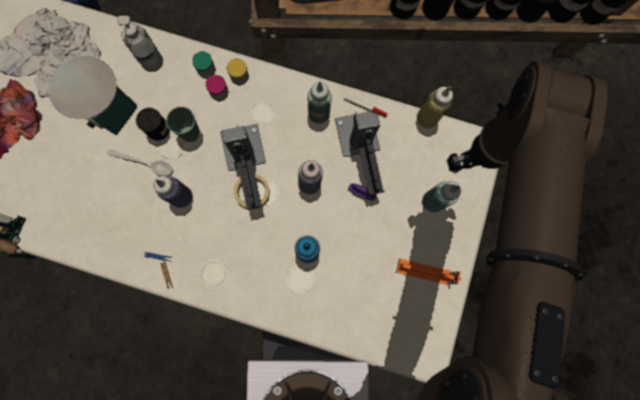

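```bash
python3 -c "
from station import job,readout
s=readout.observe();print(s['time_s'],s['force']);print(job.job_done())"
```

```text
32.575 [-0.11773788 -0.01411333 -0.02143403]
the job is handed in; nothing more can be done
None
```

Both rack arms are hooked in and pressed home, the deep bracket on the tall post and the shallow one on the low post. I handed the job in at 32.6 s with the gripper clear of everything. The orange look-alike was left alone.

- **Seated and locked:** the back plates' top edges measured about 0.186–0.188 m (nominal 0.186) on the tall post and 0.168–0.170 m (nominal 0.168) on the low post. Both catch noses show out above the plates, in the same image positions as before the brackets went in. Pulling up gently on the deep bracket moved its free end, but the claw end held.
- **Level, the one check that is off:** both arms droop slightly at the free end, about 1.9° on the deep bracket and 2.6–3.0° on the shallow one. I straightened the shallow one in the grip, but it sank back when released. The amounts fit free play in the claws, so I left it.
- **Forces and bystanders:** the largest force reading I saw was about 56 N, at the wrist while pressing the deep bracket down. Comparing the first and last top pictures, I saw no change in the bottles, tape or brush beyond lighting, apart from where the mounted arms hide part of the tape and brush.

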